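# Make up the antenna spares tin

## Robot

A 6-joint arm with a two-finger parallel gripper is mounted at the origin on the work surface. World frame = base frame: x ahead of the robot, y to its left, z up, the work surface at z = 0. Lengths are in mm, angles in rad, forces in N, time in s.
With the tool pointing down it reaches from about 425 to 950 mm from the base axis. Payload 3.5 kg.
Tool frame: the origin (TCP) lies between the finger pads; the fingertips stand 17 mm ahead of it and the grasp point (between the pads) lies 2 mm behind it; z points along the fingers, y is the line along which they close (so a half turn about z gives the same grasp; the last joint's range is limited). The gripper opens to 85 mm and grips with 20 to 120 N. Pads are 22 mm wide; open, the fingers measure 114 mm over their backs; the gripper's body (76 mm by 85 mm) begins 54 mm behind the grasp point. The pads swing forward as they close: fully open they stand 13 mm farther back than shut.
Start: joints at [-1.451, 0.286, 1.577, -0, 1.279, -0.15], TCP at [179.938, -650.56, 213.325] pointing down, gripper open.
Joint ranges: [-2.77, 2.77], [-0.9, 2.22], [0.21, 2.48], [-1.53, 4.67], [0.24, 2.81], [-2.84, 2.84]. Speed limits (rad/s): [2.79, 2.79, 3.14, 3.14, 3.14, 3.14].

## Interface

Orientations are given as a unit quaternion [x, y, z, w].
In Python, from rig import status, vision, manip gives the robot as it stands.
- The arm moves only by the tool servo_tool, never from a script. Its argument "increments" is a list of rows, each an object with "dp": the shift along the world's x, y, z in mm, a list of three; "rot": the turn, a rotation vector about the world's x, y, z in units of 8 degrees (1.0 is 8 degrees), a list of three. In form: [{"dp": [tx, ty, tz], "rot": [wx, wy, wz]}, ...]. A call has 1 to 8 rows; each row shifts and turns the commanded pose from where the row before left it; what a row does not reach is not made up. A row lasts 1/10 s, in which the tool goes at most 50 mm and 8.59 degrees, less where a joint would pass 70% of its speed; a pose out of reach is approached as far as the arm can. A call is refused whole if a number of a shift passes 50 or a number of a turn 1, either way. A call with a gripper value outside its range is refused whole. "fingers" is the opening, from 0 (shut) to 1 (fully open), set as the call begins (left out, the last holds). The fingers move at their own pace and stop on an object; "grip_force" is the grip in N (left out, the last holds). Time passes only in rows, so rows that do not move let the fingers close. It gives the time, the measured TCP pose, the force, the opening and the grip force at its end, in the units of the state.
- status.read_state(): the state, without advancing time (a new reading comes with each control period).
- vision.grab_frame(name): name is "scene" or "top" or "wrist"; returns a dict with "img" (480x640x3 uint8, red, green, blue), "fx", "fy", "cx", "cy" (pixels), "k1" (the pictures are not rectified: a ray, as slopes to the right and down, at radius r is drawn at 1 + k1 r^2 times it, then the intrinsics apply), "R" (3x3) and "t" (3): a world point X has camera coordinates R X + t. Camera axes: x right, y down, z forward; pixel columns grow to the right and rows downward; lengths in mm; the calibration is good to about 2 mm. A picture is of the moment at which its call begins. There is no depth.
- manip.close_job(): hands the job in; it is judged then, once.
The state is a dict: "time": time; "q": joint angles; "dq": joint speeds; "effort": joint torques, N m; "tool_pos": TCP position; "ee_rot": TCP orientation; "ft_force": force on the tool from outside, world axes, zero at the start; "moment": the same for the moment, N m; "opening": finger opening in mm; "grasp_force": force on a finger pad.
Only numpy, scipy, OpenCV 4.12 (cv2) and the standard library are available. Lean on these libraries where they do the work, as an engineer would, in place of code of your own. Each camera call takes 0.05 s, during which the arm holds its last target. There are 200 camera calls.

## Task

Make up the antenna spares tin: lever its lid up by the lip with the flat pry blade, swing the lid right open, and lay the blade down flat on the silicone pad. Put every white pulley on the bench into the tin, and tip exactly three ball knobs into it from the steel cup (a fourth must never fall in). Stand the cup upright on the bench with the remaining knobs still in it, shut the lid fully, leave the blade on the pad, and do not disturb the crimping tool or the jar.

Things in the scene. Friction and masses are not known exactly. Their poses are not given: they have to be found in the camera images.
- tin: open aluminium tin fixed to the bench, 190 mm (its x) by 150 mm (its y) by 62 mm high, walls 4 mm, floor 4-5 mm; origin at the centre of its underside, z up. The lid hinges along its -y top edge; the lid's lip stands out over its +y side
- tin_hinge (a point): point on the hinge line, middle of the tin's -y top edge, 62 mm above the bench; axes as the tin's; the hinge line runs along x
- lid (a joint): angle of the lid (rad): 0 shut, grows as it opens upward and away towards the tin's -y, stop at 2.0. The lid is a flat aluminium plate 196 mm by 168 mm by 4 mm, 0.12 kg; a stiff hinge holds it wherever it is left (1 to 2 N at the lip moves it)
- lid_lip (a point): middle of the lid's free edge, on the lid's underside, 168 mm from the hinge line; turns with the lid. The lip overhangs the tin's +y wall by 18 mm; a ledge as wide as the lip runs 10 mm below its underside (52 mm above the bench), so that only a thin blade fits between
- blade: flat pry blade, 160 mm long, 0.12 kg: grey plastic handle 90 mm long, 24 mm wide, 26 mm high from x=-70 to x=+20 mm, and a steel blade 28 mm wide, 3 mm thick on to x=+90 mm, flush with the handle's underside; origin on the underside, x towards the tip, z up as it lies
- blade_tip (a point): middle of the blade's tip edge, 90 mm ahead of the blade's origin, 1.5 mm above its underside
- blade_grip (a point): grip point of the handle, 25 mm behind the blade's origin, 20 mm above its underside, sides along the blade's x, 24 mm apart
- pad: dark silicone grip pad fixed to the bench, 220 mm (its x) by 130 mm (its y) by 4 mm thick; origin at the centre of its underside
- pulley1: white plastic rope pulley lying flat, may be absent: 60 mm diameter, 22 mm thick, with a hub 24 mm in diameter rising to 46 mm above its underside; 0.06 to 0.11 kg; origin at the centre of its underside, z up along the hub
- pulley2: white plastic rope pulley lying flat, may be absent: 60 mm diameter, 22 mm thick, with a hub 24 mm in diameter rising to 46 mm above its underside; 0.06 to 0.11 kg; origin at the centre of its underside, z up along the hub
- pulley3: white plastic rope pulley lying flat, may be absent: 60 mm diameter, 22 mm thick, with a hub 24 mm in diameter rising to 46 mm above its underside; 0.06 to 0.11 kg; origin at the centre of its underside, z up along the hub
- cup: steel dispensing cup, 0.45 kg empty: narrow, open-topped, 37 mm wide inside, x from -131 to +108 mm, sides 122 mm high, foot 140 by 100 mm (x -112 to +28 mm) at its back; ahead of x=+30 mm it is open below 56 mm. Origin on the underside, x towards the spout, z up. The knobs lie inside in single file; tilted forward it lets them out over the spout one by one
- cup_spout (a point): middle of the cup's pouring edge, 108 mm ahead (x) and 81 mm above the cup's origin. The floor climbs to it from the back in steps, each holding one knob (or none) and sloping back less than the step behind it: the front knob rolls out at about 12 degrees of forward tilt, each next one 4 to 6 degrees or more later
- cup_handle (a point): grip point of the black handle block that stands across the top of the cup, 10 mm behind (x) and 148 mm above the cup's origin; the block is 24 mm thick along the cup's x, 43 mm along y, from 122 to 170 mm above the underside
- knob1: black plastic ball knob, 32 mm diameter, steel-cored, 60 g, origin at its centre; always present, first in the file (nearest the spout)
- knob2: black plastic ball knob, 32 mm diameter, steel-cored, 60 g, origin at its centre; always present, second in the file
- knob3: black plastic ball knob, 32 mm diameter, steel-cored, 60 g, origin at its centre; always present, third in the file
- knob4: black plastic ball knob, 32 mm diameter, steel-cored, 60 g, origin at its centre; may be absent, behind knob3 in the file
- knob5: black plastic ball knob, 32 mm diameter, steel-cored, 60 g, origin at its centre; may be absent, behind knob4 in the file
- knob6: black plastic ball knob, 32 mm diameter, steel-cored, 60 g, origin at its centre; may be absent, last in the file
- crimper: yellow plastic crimping tool, 210 mm long, lying beyond the work; leave alone
- jar: closed amber jar, 70 mm diameter, 90 mm high; leave alone
Mind the look-alikes: they are no part of the job. Of the things shaped like the blade, the grey one is meant.

How it is judged:
By the outcome, as a careful person would: the job done as asked, in the order asked, and still so for the second after the job is handed in, with the robot touching nothing.
Of pulley1, pulley2, pulley3 only 1 to 3 are there at a start; the rules pass over those that are not, and their reading is None.
Of knob4, knob5, knob6 only 1 to 3 are there at a start; the rules pass over those that are not, and their reading is None.
At some moment in a run one of pulley1, pulley2, pulley3, blade may be knocked a few centimetres aside while the robot is not near it.
It also fails if it takes over 210 s, if anything falls off the work surface, if the arm or the gripper's body presses on something with over 40 N, if the wrist force passes 120 N, or if a joint passes its speed limit or range.

## Working session

There is one attempt and no reset: what is moved stays moved. The work goes in short steps, Python scripts to look and compute and a tool call to move; the robot and the scene stay as the last step left them, time stands still between calls to the robot, and variables do not carry over. Pictures are saved under pics/ and viewed, at most 14 in all, crops included, and the job is handed in when it is done.

Besides the shell and the picture viewer there is one more tool, called after "Call:" by a JSON object that holds its "method" and its "body". servo_tool: Moves the arm, as the interface text tells. Its arguments: {"type":"object","properties":{"increments":{"type":"array","items":{"type":"object","properties":{"dp":{"type":"array","items":{"type":"number"}},"rot":{"type":"array","items":{"type":"number"}}}}},"fingers":{"type":"number"},"grip_force":{"type":"number"}},"required":["increments"]}

```bash
ls; mkdir -p pics; python3 - <<'E'
from rig import status, vision
import cv2
print(status.read_state())
for n in ("scene","top"):
    f=vision.grab_frame(n); cv2.imwrite(f"pics/{n}0.png",f["img"][:,:,::-1]); print(n,{k:f[k] for k in f if k!="img"})
E
```

```text
pics
{'time': 0.0, 'q': array([-1.45100250e+00,  2.87208113e-01,  1.57822430e+00, -3.92062102e-05,
        1.27862617e+00, -1.50027120e-01]), 'dq': array([-0.0007312 ,  0.000594  , -0.00048718,  0.00174858,  0.0012256 ,
       -0.0002635 ]), 'effort': array([ 5.65920345e-04, -4.05975437e+01, -2.92628521e+01, -6.04482830e-05,
        5.82964291e-03,  9.00569347e-06]), 'tool_pos': array([ 179.84015531, -649.84473063,  211.89334751]), 'ee_rot': array([ 9.90911861e-01,  1.34507115e-01, -1.25685897e-07, -1.23310484e-03]), 'ft_force': array([-0.06597204, -0.26355768,  0.42131677]), 'moment': array([-0.04225461,  0.0303768 , -0.0142533 ]), 'grasp_force': 0.0, 'opening': 85.32333761359081}
scene {'fx': 619.2218917843138, 'fy': 619.2218917843138, 'cx': 316.8321421894218, 'cy': 248.4296742156546, 'k1': -0.15336447304006248, 'R': array([[-0.01467544,  0.99974737, -0.01702447],
       [ 0.67682419, -0.00260036, -0.7361401 ],
       [-0.7359984 , -0.02232575, -0.67661505]]), 't': array([  58.9155257 , -259.20360848, 2247.5345405 ])}
top {'fx': 498.0389678270742, 'fy': 498.0389678270742, 'cx': 320.6600546369902, 'cy': 234.1164868065764, 'k1': -0.02575570678342579, 'R': array([[ 0.01375821, -0.99985766, -0.00976555],
       [-0.9898858 , -0.01224056, -0.14133743],
       [ 0.14119778,  0.01161133, -0.98991331]]), 't': array([ -61.6034563 ,  535.29502797, 1138.54720608])}
```

View pics/scene0.png

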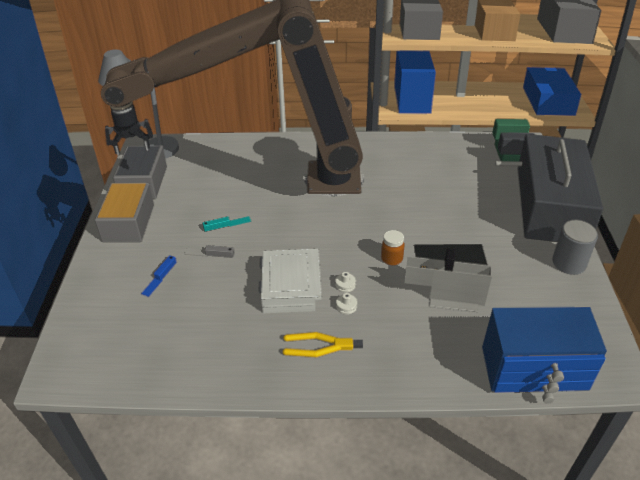

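View pics/top0.png

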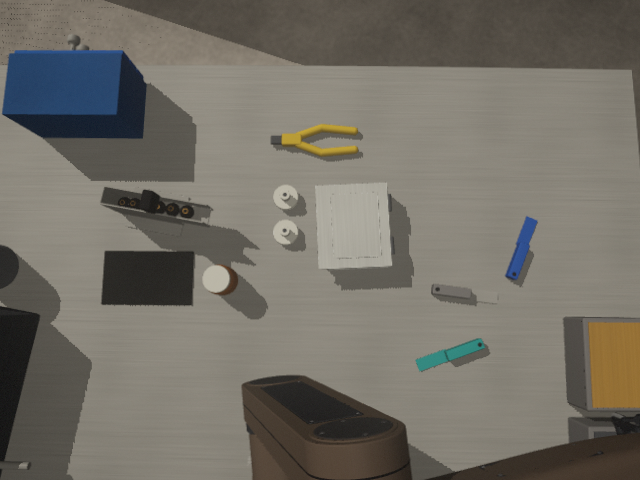

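```bash
cat > h.py <<'E'
import numpy as np, cv2
from scipy.spatial.transform import Rotation as Rn
from rig import status, vision, manip
def K(f): return np.array([[f["fx"],0,f["cx"]],[0,f["fy"],f["cy"]],[0,0,1.]])
def D(f): return np.array([f["k1"],0,0,0.])
def unproj(f,uv,z):
    "pixels -> world xy at height z"
    n=cv2.undistortPoints(np.float64(uv).reshape(-1,1,2),K(f),D(f))[:,0]
    d=np.c_[n,np.ones(len(n))]@f["R"]; c=-f["R"].T@f["t"]
    return c+d*((z-c[2])/d[:,2])[:,None]
def proj(f,X): return cv2.projectPoints(np.float64(X).reshape(-1,1,3),cv2.Rodrigues(f["R"])[0],f["t"],K(f),D(f))[0][:,0]
def save(f,name,box=None,s=1):
    im=f["img"][:,:,::-1]
    if box: im=im[box[1]:box[3],box[0]:box[2]]
    cv2.imwrite(f"pics/{name}.png",cv2.resize(im,None,fx=s,fy=s,interpolation=cv2.INTER_CUBIC))
E
python3 - <<'E'
from h import *
f=vision.grab_frame("top"); np.save("f0.npy",f,allow_pickle=True)
im=f["img"][:,:,::-1]
a=cv2.resize(im[170:310,265:505],None,fx=3.3,fy=3.3,interpolation=cv2.INTER_CUBIC)
b=cv2.resize(im[175:245,90:220],None,fx=792/130,fy=6.09,interpolation=cv2.INTER_CUBIC)
cv2.imwrite("pics/a.png",a); cv2.imwrite("pics/b.png",b)
print(a.shape,b.shape, np.round(unproj(f,[[355,228],[460,293],[148,278],[155,205],[285,195],[285,232]],0)))
E
```

```text
(462, 792, 3) (426, 792, 3) [[ 558. -138.    0.]
 [ 403. -390.    0.]
 [ 429.  363.    0.]
 [ 609.  357.    0.]
 [ 638.   35.    0.]
 [ 546.   33.    0.]]
```

View pics/a.png

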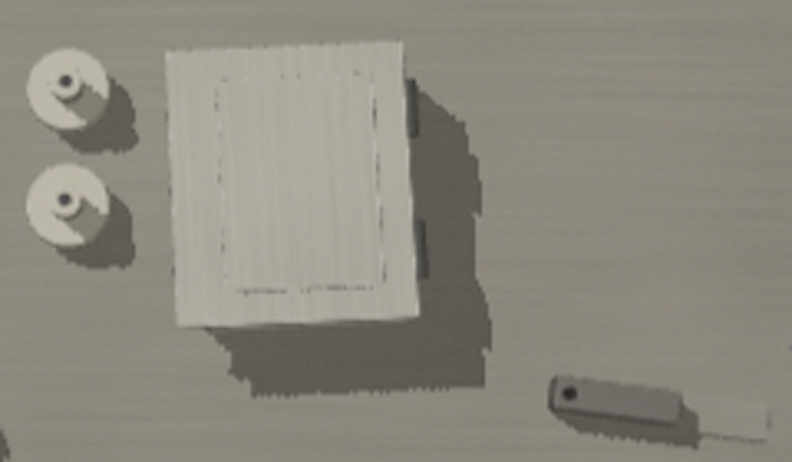

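View pics/b.png

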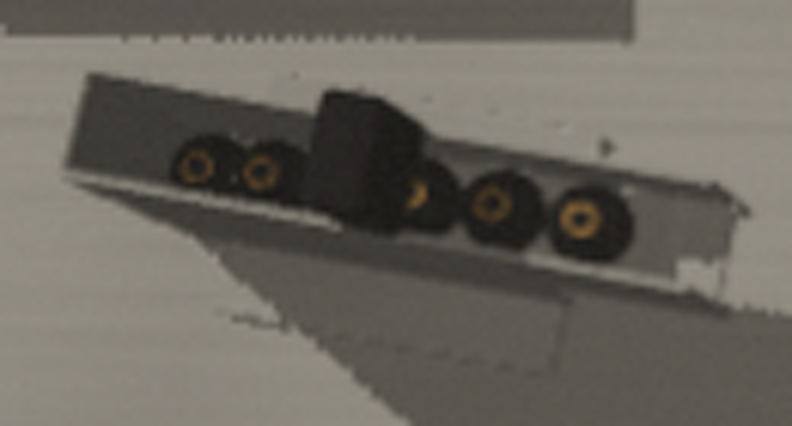

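```bash
python3 - <<'E'
from h import *
f=np.load("f0.npy",allow_pickle=True).item()
A=lambda p:np.array(p)/3.3+[265,170]-.35
B=lambda p:np.array(p)/6.09+[90,175]-.4
P=lambda n,uv,z:print(n,np.round(unproj(f,uv,z)[:,:2],1).tolist())
P("lid",A([(166,52),(403,42),(419,316),(178,326)]),66)
P("pul",A([(66,82),(66,201)]),46)
P("pulrim",A([(68,88),(68,205)]),22)
P("blade handle top back corners, front corners",A([(556,376),(549,405),(683,390),(679,420)]),26)
P("tip corners",A([(770,403),(767,441)]),3)
P("cup back",B([(90,73),(65,168)]),122)
P("cup front",B([(748,208),(725,305)]),122)
P("handle top back/front",B([(325,90),(305,200)]),170)
P("handle top front",B([(378,98),(365,212)]),170)
P("knobs1,2,3,4,5@90",B([(582,217),(491,203),(410,193),(262,172),(196,166)]),85)
P("pad",[(105,251),(194,251),(193,305),(102,305)],4)
P("jar",[(217,279)],90)
E
```

```text
lid [[646.9, -40.0], [656.1, -207.8], [461.9, -217.9], [452.8, -51.3]]
pul [[628.8, 32.1], [542.3, 30.0]]
pulrim [[629.7, 32.6], [542.9, 30.5]]
blade handle top back corners, front corners [[423.5, -320.5], [402.9, -315.1], [414.7, -410.8], [393.4, -407.3]]
tip corners [[406.9, -480.4], [379.5, -477.3]]
cup back [[625.7, 430.9], [590.0, 437.4]]
cup front [[577.8, 184.9], [542.0, 191.6]]
handle top back/front [[609.0, 324.7], [569.7, 329.2]]
handle top front [[606.3, 305.7], [565.7, 307.7]]
knobs1,2,3,4,5@90 [[580.8, 256.2], [585.7, 291.0], [589.2, 322.0], [596.7, 379.1], [598.8, 404.5]]
pad [[492.7, 471.6], [495.6, 252.8], [365.8, 248.9], [362.2, 469.3]]
jar [[424.4, 175.0]]
```

Call:
{"method": "servo_tool", "body": {"increments": [{"dp": [25,32,-15],"rot": [0,0,0.9]},{"dp": [25,32,-15],"rot": [0,0,0.9]},{"dp": [25,32,-15],"rot": [0,0,0.9]},{"dp": [25,32,-15],"rot": [0,0,0.9]},{"dp": [25,32,-15],"rot": [0,0,0.9]},{"dp": [25,32,-15],"rot": [0,0,0.9]},{"dp": [25,32,-15],"rot": [0,0,0.9]},{"dp": [25,32,-15],"rot": [0,0,0.9]}], "fingers": 1}}

```text
time: 0.95
tool_pos: [380.6, -393.0, 92.6]
ee_rot: [0.802, 0.597, 0.0, -0.0]
ft_force: [1.2, -0.8, 1.1]
opening: 85.4
grasp_force: 0.0
```

Call:
{"method": "servo_tool", "body": {"increments": [{"dp": [28,32,0],"rot": [0,0,0.9]},{"dp": [0,0,0],"rot": [0,0,0.3]},{"dp": [0,0,0],"rot": [0,0,0]}]}}

```text
time: 1.25
tool_pos: [408.5, -361.2, 92.9]
ee_rot: [0.75, 0.661, -0.0, -0.0]
ft_force: [-0.0, -0.4, -0.2]
opening: 85.4
grasp_force: 0.0
```

```bash
cat >> h.py <<'E'
def tcp():
    s=status.read_state(); R=Rn.from_quat(s["ee_rot"]).as_matrix()
    print("t",round(s["time"],2),"p",np.round(s["tool_pos"],1),"ty yaw",round(np.degrees(np.arctan2(R[1,1],R[0,1])),1),"tz",np.round(R[:,2],3),"q",np.round(s["q"],2),"F",np.round(s["ft_force"],1),"open",round(s["opening"],1),"g",round(s["grasp_force"],1))
    return s,R
E
python3 - <<'E'
from h import *
tcp()
f=vision.grab_frame("wrist"); save(f,"w1")
g=vision.grab_frame("top"); save(g,"t1")
print(proj(f,[[407.5,-362.7,26],[393.2,-479,3]]))
E
```

```text
t 1.25 p [ 408.5 -361.2   92.9] ty yaw -7.2 tz [-0.001  0.001 -1.   ] q [-0.91  0.14  1.99 -0.    1.02 -0.78] F [-0.  -0.4 -0.2] open 85.4 g 0.0
[[315.88988377 251.13790477]
 [317.1729752  379.17061469]]
```

View pics/w1.png

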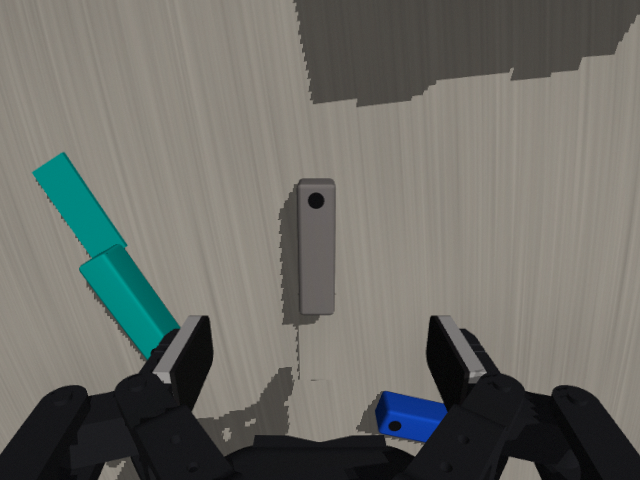

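Call:
{"method": "servo_tool", "body": {"increments": [{"dp": [0,0,-30],"rot": [0,0,0]},{"dp": [0,0,-30],"rot": [0,0,0]},{"dp": [0,0,-13],"rot": [0,0,0]},{"dp": [0,0,0],"rot": [0,0,0]}]}}

```text
time: 1.75
tool_pos: [406.2, -361.7, 18.1]
ee_rot: [0.752, 0.66, 0.0, -0.003]
ft_force: [-0.2, -0.2, -0.3]
opening: 85.4
grasp_force: 0.0
```

Call:
{"method": "servo_tool", "body": {"increments": [{"dp": [0,0,0]},{"dp": [0,0,0]},{"dp": [0,0,0]},{"dp": [0,0,0]},{"dp": [0,0,0]},{"dp": [0,0,0]},{"dp": [0,0,0]}], "fingers": 0, "grip_force": 80}}

```text
$.increments[0]: bad value
```

Call:
{"method": "servo_tool", "body": {"increments": [{"dp": [1,0,1],"rot": [0,0,0]},{"dp": [0,0,0],"rot": [0,0,0]},{"dp": [0,0,0],"rot": [0,0,0]},{"dp": [0,0,0],"rot": [0,0,0]},{"dp": [0,0,0],"rot": [0,0,0]},{"dp": [0,0,0],"rot": [0,0,0]},{"dp": [0,0,0],"rot": [0,0,0]}], "fingers": 0, "grip_force": 80}}

```text
time: 2.45
tool_pos: [408.9, -362.5, 21.4]
ee_rot: [0.751, 0.66, -0.0, 0.0]
ft_force: [0.2, -0.0, -0.5]
opening: 0.1
grasp_force: 0.0
```

```bash
python3 - <<'E'
from h import *
tcp()
f=vision.grab_frame("wrist"); g=vision.grab_frame("top")
im=np.hstack([cv2.resize(f["img"],(400,300)),cv2.resize(g["img"][200:380,340:580],(400,300))])
cv2.imwrite("pics/c2.png",im[:,:,::-1])
E
```

```text
t 2.45 p [ 408.9 -362.5   21.4] ty yaw -7.3 tz [ 0. -0. -1.] q [-0.91  0.25  2.01 -0.    0.88 -0.78] F [ 0.2 -0.  -0.5] open 0.1 g 0.0
```

View pics/c2.png

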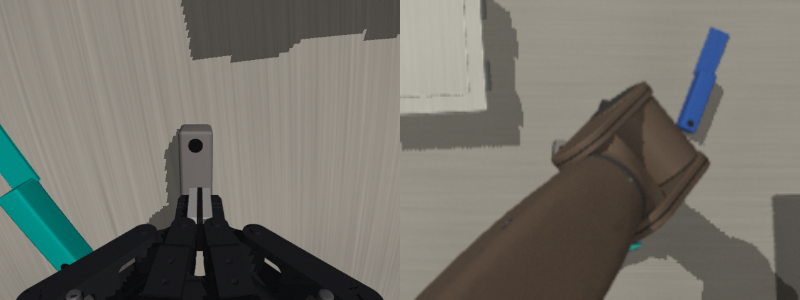

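```bash
python3 - <<'E'
from h import *
s,R=tcp(); p=s["tool_pos"]
f=vision.grab_frame("wrist")
for d in(-2,0,17): print(d,proj(f,p+R[:,2]*d)*400/640)
g=np.load("f0.npy",allow_pickle=True).item()
print(proj(f,[[413,-318,26],[404,-409,26],[393.2,-479,3]])*400/640)
c=-f["R"].T@f["t"]; print(c,(R.T@(c-p)))
print(unproj(f,np.array([[195,125],[195,145],[180,135],[212,135]])*1.6,26))
save(f,"w3",(220,160,420,460),2)
E
```

```text
t 2.55 p [ 408.9 -362.5   21.3] ty yaw -7.3 tz [-0.  0. -1.] q [-0.91  0.25  2.01  0.    0.88 -0.78] F [ 0.1  0.7 -0.2] open -0.2 g 0.0
-2 [[197.84839941 186.46122571]]
0 [[197.86095172 185.24467524]]
17 [[197.95803968 175.85018135]]
[[195.16333524 128.48313984]
 [199.34572758 240.26071715]
 [197.64181612 282.17064234]]
[ 420.28085543 -282.4266615   182.28687477] [  80.87144116    1.01876699 -160.99143226]
[[ 413.21168982 -315.62378321   26.        ]
 [ 411.32952763 -329.48488168   26.        ]
 [ 402.19837764 -321.1435871    26.        ]
 [ 423.71188752 -323.94970784   26.        ]]
```

View pics/w3.png

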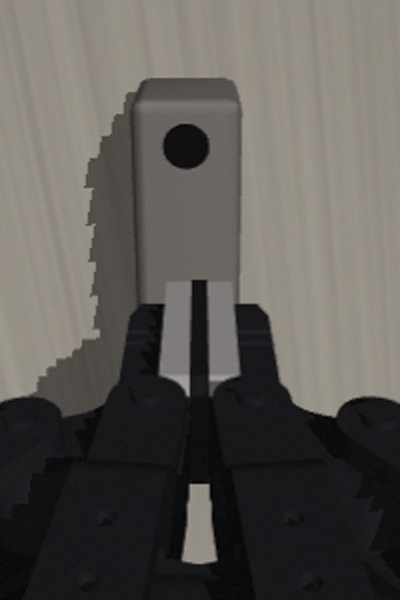

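```bash
python3 - <<'E'
from h import *
s,R=tcp(); p=s["tool_pos"]
f=vision.grab_frame("wrist"); print(f["fx"],f["k1"])
for x in(-11,0,11):
  for d in(-20,-10,0,4,17): print(x,d,np.round(proj(f,[p+R@[x,0,d],p+R@[x,42.5,d],p+R@[x,-42.5,d]])).tolist())
E
```

```text
t 2.6 p [ 408.9 -362.5   21.3] ty yaw -7.3 tz [-0.  0. -1.] q [-0.91  0.25  2.01 -0.    0.88 -0.78] F [-0.3  0.4  0.5] open -0.3 g 0.0
380.4617023611583 -0.06823498707848628
-11 -20 [[316.0, 340.0], [415.0, 340.0], [218.0, 340.0]]
-11 -10 [[317.0, 328.0], [410.0, 328.0], [223.0, 328.0]]
-11 0 [[317.0, 317.0], [405.0, 317.0], [228.0, 317.0]]
-11 4 [[317.0, 313.0], [403.0, 313.0], [230.0, 313.0]]
-11 17 [[317.0, 301.0], [398.0, 300.0], [235.0, 301.0]]
0 -20 [[316.0, 318.0], [417.0, 317.0], [216.0, 318.0]]
0 -10 [[316.0, 307.0], [412.0, 306.0], [221.0, 306.0]]
0 0 [[317.0, 296.0], [407.0, 296.0], [226.0, 296.0]]
0 4 [[317.0, 293.0], [405.0, 292.0], [228.0, 293.0]]
0 17 [[317.0, 281.0], [400.0, 281.0], [234.0, 281.0]]
11 -20 [[316.0, 294.0], [419.0, 294.0], [213.0, 294.0]]
11 -10 [[316.0, 284.0], [414.0, 284.0], [219.0, 284.0]]
11 0 [[316.0, 275.0], [409.0, 275.0], [224.0, 275.0]]
11 4 [[317.0, 272.0], [407.0, 271.0], [226.0, 272.0]]
11 17 [[317.0, 261.0], [401.0, 261.0], [232.0, 261.0]]
```

```bash
python3 - <<'E'
from h import *
s,R=tcp(); p=s["tool_pos"]
f=vision.grab_frame("scene")
u=proj(f,[p,p+R[:,2]*17,[404,-409,0]])
print(u)
im=f["img"].copy()
x,y=u[0].astype(int); b=(x-50,y-50,x+50,y+25)
f["img"]=im; save(f,"s4",b,6); print((u-[b[0],b[1]])*6)
E
```

```text
t 2.65 p [ 408.9 -362.5   21.2] ty yaw -7.3 tz [-0.  0. -1.] q [-0.91  0.25  2.01 -0.    0.88 -0.78] F [-0.1  1.1 -0.4] open -0.1 g 0.0
[[218.33626153 249.33778565]
 [219.00483569 253.28688539]
 [204.92103125 253.23958281]]
[[302.01756921 302.02671389]
 [306.02901416 325.72131235]
 [221.52618748 325.43749688]]
```

View pics/s4.png

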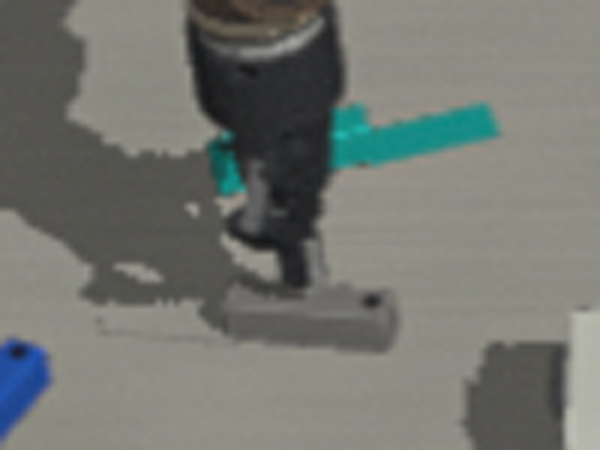

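Call:
{"method": "servo_tool", "body": {"increments": [{"dp": [0,0,0],"rot": [0,0,0]},{"dp": [0,0,0],"rot": [0,0,0]},{"dp": [0,0,0],"rot": [0,0,0]},{"dp": [0,0,0],"rot": [0,0,0]},{"dp": [0,0,0],"rot": [0,0,0]},{"dp": [0,0,0],"rot": [0,0,0]},{"dp": [0,0,0],"rot": [0,0,0]},{"dp": [0,0,0],"rot": [0,0,0]}], "fingers": 1}}

```text
time: 3.5
tool_pos: [408.9, -362.6, 21.3]
ee_rot: [0.751, 0.66, -0.0, 0.0]
ft_force: [0.1, 0.6, 0.3]
opening: 85.5
grasp_force: 0.0
```

Call:
{"method": "servo_tool", "body": {"increments": [{"dp": [0,0,-8],"rot": [0,0,0]},{"dp": [0,0,-8],"rot": [0,0,0]},{"dp": [0,0,0],"rot": [0,0,0]}]}}

```text
time: 3.8
tool_pos: [408.0, -361.3, 3.4]
ee_rot: [0.751, 0.66, 0.0, -0.002]
ft_force: [1.0, 0.4, 0.2]
opening: 85.6
grasp_force: 0.0
```

Call:
{"method": "servo_tool", "body": {"increments": [{"dp": [0,0,0],"rot": [0,0,0]},{"dp": [0,0,0],"rot": [0,0,0]},{"dp": [0,0,0],"rot": [0,0,0]},{"dp": [0,0,0],"rot": [0,0,0]},{"dp": [0,0,0],"rot": [0,0,0]},{"dp": [0,0,0],"rot": [0,0,0]},{"dp": [0,0,0],"rot": [0,0,0]},{"dp": [0,0,0],"rot": [0,0,0]}], "fingers": 0}}

```text
time: 4.6
tool_pos: [409.1, -362.8, 6.0]
ee_rot: [0.751, 0.66, -0.0, 0.0]
ft_force: [-2.3, 0.9, 5.3]
opening: 19.5
grasp_force: 78.5
```

```bash
python3 - <<'E'
from h import *
tcp()
f=vision.grab_frame("wrist"); save(f,"w5",(220,160,420,460),2)
E
```

```text
t 4.6 p [ 409.1 -362.8    6. ] ty yaw -7.3 tz [ 0. -0. -1.] q [-0.91  0.28  2.02 -0.    0.85 -0.78] F [-2.3  0.9  5.3] open 19.5 g 78.5
```

Call:
{"method": "servo_tool", "body": {"increments": [{"dp": [0,0,0],"rot": [0,0,0]},{"dp": [0,0,0],"rot": [0,0,0]},{"dp": [0,0,0],"rot": [0,0,0]},{"dp": [0,0,0],"rot": [0,0,0]},{"dp": [0,0,-4],"rot": [0,0,0]},{"dp": [0,0,-3],"rot": [0,0,0]},{"dp": [0,0,0],"rot": [0,0,0]},{"dp": [0,0,0],"rot": [0,0,0]}], "fingers": 0.6}}

```text
time: 5.45
tool_pos: [408.8, -362.4, -2.0]
ee_rot: [0.751, 0.66, 0.0, -0.0]
ft_force: [-0.4, 0.2, 0.4]
opening: 51.1
grasp_force: 0.0
```

Call:
{"method": "servo_tool", "body": {"increments": [{"dp": [0,0,0],"rot": [0,0,0]},{"dp": [0,0,0],"rot": [0,0,0]},{"dp": [0,0,0],"rot": [0,0,0]},{"dp": [0,0,0],"rot": [0,0,0]},{"dp": [0,0,0],"rot": [0,0,0]},{"dp": [0,0,0],"rot": [0,0,0]},{"dp": [0,0,0],"rot": [0,0,0]},{"dp": [0,0,0],"rot": [0,0,0]}], "fingers": 0}}

```text
time: 6.25
tool_pos: [409.2, -362.9, -1.2]
ee_rot: [0.751, 0.66, -0.0, 0.0]
ft_force: [-0.5, 0.5, 5.2]
opening: 21.5
grasp_force: 79.6
```

Call:
{"method": "servo_tool", "body": {"increments": [{"dp": [0,0,10],"rot": [0,0,0]},{"dp": [0,0,30],"rot": [0,0,0]},{"dp": [0,0,40],"rot": [0,0,0]},{"dp": [0,0,40],"rot": [0,0,0]},{"dp": [10,37,0],"rot": [0,0,0.1]},{"dp": [10,37,0],"rot": [0,0,0.1]},{"dp": [10,37,0],"rot": [0,0,0.1]},{"dp": [10,37,0],"rot": [0,0,0.1]}]}}

```text
time: 7.05
tool_pos: [448.5, -212.8, 117.9]
ee_rot: [0.732, 0.681, -0.0, -0.0]
ft_force: [0.4, -0.1, -0.6]
opening: 21.0
grasp_force: 78.9
```

Call:
{"method": "servo_tool", "body": {"increments": [{"dp": [11,40,0],"rot": [0,0,0.1]},{"dp": [11,40,0],"rot": [0,0,0.1]},{"dp": [11,40,0],"rot": [0,0,0.1]},{"dp": [11,40,0],"rot": [0,0,0.1]},{"dp": [11,40,0],"rot": [0,0,0.1]},{"dp": [11,40,0],"rot": [0,0,0.1]},{"dp": [11,40,0],"rot": [0,0,0.1]},{"dp": [15,44,0],"rot": [0,0,0.2]}]}}

```text
time: 7.85
tool_pos: [540.2, 111.0, 117.7]
ee_rot: [0.688, 0.726, -0.001, -0.0]
ft_force: [1.2, -0.5, -1.2]
opening: 21.5
grasp_force: 78.9
```

Call:
{"method": "servo_tool", "body": {"increments": [{"dp": [0,0,-25],"rot": [0,0,0]},{"dp": [0,0,-25],"rot": [0,0,0]},{"dp": [0,0,-10],"rot": [0,0,0]},{"dp": [0,0,0],"rot": [0,0,0]},{"dp": [0,0,0],"rot": [0,0,0]}]}}

```text
time: 8.35
tool_pos: [541.2, 109.1, 58.8]
ee_rot: [0.688, 0.726, 0.0, 0.0]
ft_force: [0.8, 0.5, -0.8]
opening: 21.4
grasp_force: 78.9
```

```bash
python3 - <<'E'
from h import *
s,R=tcp(); p=s["tool_pos"]
f=vision.grab_frame("scene"); g=vision.grab_frame("wrist"); t=vision.grab_frame("top")
b=(240,225,400,345)
a=cv2.resize(f["img"][b[1]:b[3],b[0]:b[2]],(400,300),interpolation=cv2.INTER_CUBIC)
c=cv2.resize(t["img"][170:290,245:405],(400,300),interpolation=cv2.INTER_CUBIC)
d=cv2.resize(g["img"],(400,300))
cv2.imwrite("pics/m6.png",np.vstack([np.hstack([a,c]),np.hstack([d,np.zeros_like(d)])])[:,:,::-1])
tip=p+116*np.array([0.058,-0.998,0]); tip[2]+=1.2
print("tip pred scene",(proj(f,tip)-b[:2])*2.5,"top",(proj(t,tip)-[245,170])*2.5,"wrist",proj(g,tip)*.625)
E
```

```text
t 8.35 p [541.2 109.1  58.8] ty yaw 3.0 tz [ 0.  0. -1.] q [ 0.02  0.2   1.99  0.    0.95 -0.04] F [ 0.8  0.5 -0.8] open 21.4 g 78.9
tip pred scene [[229.15392903 116.47161709]] top [[137.4616127  143.58230794]] wrist [[198.5607599  297.04040306]]
```

View pics/m6.png

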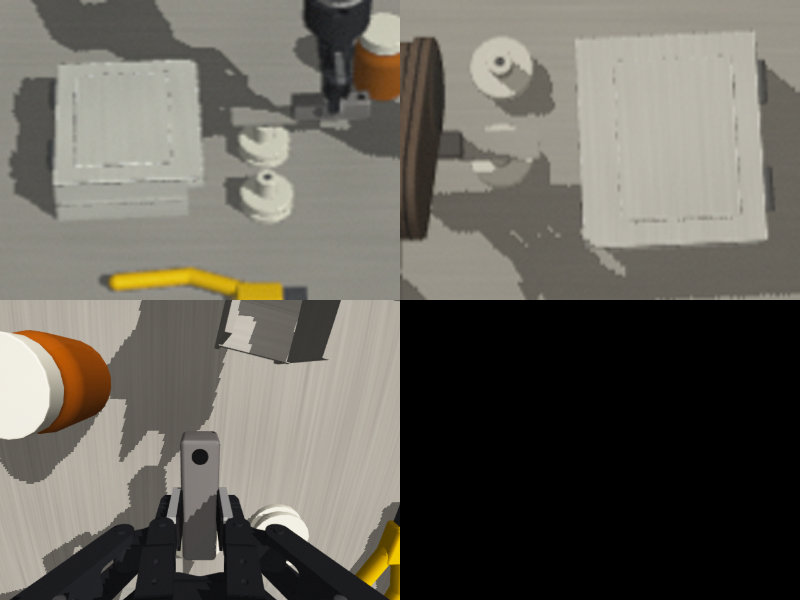

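Call:
{"method": "servo_tool", "body": {"increments": [{"dp": [0,0,-4],"rot": [0,0,0]},{"dp": [1,-15,0],"rot": [0,0,0]},{"dp": [1,-15,0],"rot": [0,0,0]},{"dp": [0,-5,0],"rot": [0,0,0]},{"dp": [0,0,0],"rot": [0,0,0]},{"dp": [0,0,0],"rot": [0,0,0]}]}}

```text
time: 9.1
tool_pos: [543.0, 74.0, 54.3]
ee_rot: [0.688, 0.725, 0.0, -0.0]
ft_force: [-0.2, 0.6, -1.8]
opening: 21.5
grasp_force: 78.9
```

Call:
{"method": "servo_tool", "body": {"increments": [{"dp": [0,-5,0],"rot": [0,0,0]},{"dp": [0,-5,0],"rot": [0,0,0]},{"dp": [0,0,0],"rot": [0,0,0]}]}}

```text
time: 9.4
tool_pos: [543.0, 64.1, 54.3]
ee_rot: [0.688, 0.726, -0.0, 0.0]
ft_force: [0.1, -0.6, -1.3]
opening: 21.6
grasp_force: 78.9
```

Call:
{"method": "servo_tool", "body": {"increments": [{"dp": [0,-5,0],"rot": [0,0,0]},{"dp": [0,0,0],"rot": [0,0,0]}]}}

```text
time: 9.6
tool_pos: [543.0, 59.0, 54.3]
ee_rot: [0.688, 0.726, -0.0, 0.0]
ft_force: [0.3, 0.3, -1.8]
opening: 21.4
grasp_force: 78.9
```

```bash
python3 - <<'E'
from h import *
s,R=tcp(); p=s["tool_pos"]
f=vision.grab_frame("scene"); t=vision.grab_frame("top")
b=(255,240,375,330)
a=cv2.resize(f["img"][b[1]:b[3],b[0]:b[2]],(400,300),interpolation=cv2.INTER_CUBIC)
c=cv2.resize(t["img"][170:290,245:405],(400,300),interpolation=cv2.INTER_CUBIC)
cv2.imwrite("pics/m7.png",np.hstack([a,c])[:,:,::-1])
E
```

```text
t 9.6 p [543.   59.   54.3] ty yaw 3.0 tz [ 0. -0. -1.] q [-0.08  0.19  2.   -0.    0.94 -0.13] F [ 0.3  0.3 -1.8] open 21.4 g 78.9
```

View pics/m7.png

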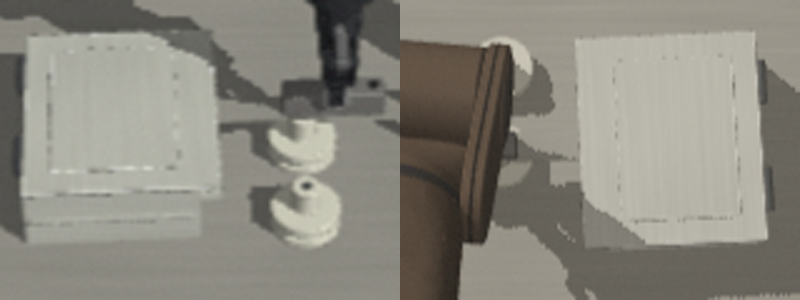

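Call:
{"method": "servo_tool", "body": {"increments": [{"dp": [0,0,4],"rot": [0,0,0]},{"dp": [0,-2,23],"rot": [0,0,0]},{"dp": [0,-5,23],"rot": [0,0,0]},{"dp": [0,0,0],"rot": [0,0,0]}]}}

```text
time: 10.1
tool_pos: [545.1, 52.3, 107.6]
ee_rot: [0.688, 0.725, 0.002, 0.002]
ft_force: [0.6, -0.1, -0.3]
opening: 21.5
grasp_force: 79.0
```

```bash
python3 - <<'E'
from h import *
s,R=tcp(); p=s["tool_pos"]
f=vision.grab_frame("scene"); 
b=(235,200,395,320)
a=cv2.resize(f["img"][b[1]:b[3],b[0]:b[2]],(640,480),interpolation=cv2.INTER_CUBIC)
cv2.imwrite("pics/m8.png",a[:,:,::-1])
E
```

```text
t 10.1 p [545.1  52.3 107.6] ty yaw 3.0 tz [ 0.006 -0.    -1.   ] q [-0.09  0.12  1.98  0.    1.04 -0.14] F [ 0.6 -0.1 -0.3] open 21.5 g 79.0
```

View pics/m8.png

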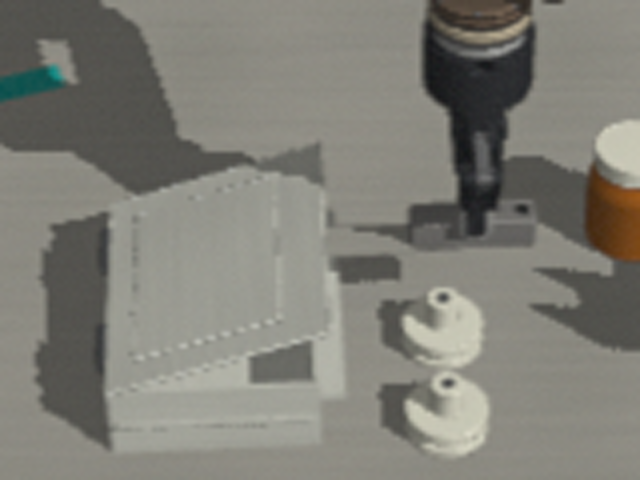

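Call:
{"method": "servo_tool", "body": {"increments": [{"dp": [0,-9,22],"rot": [0,0,0]},{"dp": [1,-12,20],"rot": [0,0,0]},{"dp": [1,-14,18],"rot": [0,0,0]},{"dp": [1,-17,16],"rot": [0,0,0]},{"dp": [1,-19,13],"rot": [0,0,0]},{"dp": [1,-21,10],"rot": [0,0,0]},{"dp": [1,-22,7],"rot": [0,0,0]},{"dp": [1,-23,3],"rot": [0,0,0]}]}}

```text
time: 10.95
tool_pos: [549.6, -84.5, 212.5]
ee_rot: [0.688, 0.726, 0.0, -0.001]
ft_force: [0.1, 0.9, -1.8]
opening: 21.5
grasp_force: 79.0
```

Call:
{"method": "servo_tool", "body": {"increments": [{"dp": [1,-23,0],"rot": [0,0,0]},{"dp": [1,-23,-4],"rot": [0,0,0]},{"dp": [1,-18,-5],"rot": [0,0,0]},{"dp": [0,0,0],"rot": [0,0,0]},{"dp": [0,0,0],"rot": [0,0,0]}]}}

```text
time: 11.45
tool_pos: [552.5, -148.3, 203.2]
ee_rot: [0.688, 0.726, -0.0, -0.001]
ft_force: [-0.4, 0.5, -0.9]
opening: 21.7
grasp_force: 79.1
```

Call:
{"method": "servo_tool", "body": {"increments": [{"dp": [0,-7,-3],"rot": [0,0,0]},{"dp": [0,0,0],"rot": [0,0,0]},{"dp": [0,0,0],"rot": [0,0,0]}]}}

```text
time: 11.75
tool_pos: [552.9, -155.2, 201.3]
ee_rot: [0.688, 0.726, -0.0, -0.0]
ft_force: [-0.7, -0.3, -1.0]
opening: 21.5
grasp_force: 79.0
```

Call:
{"method": "servo_tool", "body": {"increments": [{"dp": [0,-5,-2],"rot": [0,0,0]},{"dp": [0,0,0],"rot": [0,0,0]},{"dp": [0,0,0],"rot": [0,0,0]}]}}

```text
time: 12.05
tool_pos: [553.1, -159.8, 199.4]
ee_rot: [0.688, 0.726, 0.001, -0.0]
ft_force: [1.3, 4.4, -0.3]
opening: 21.4
grasp_force: 79.2
```

```bash
python3 - <<'E'
from h import *
tcp()
f=vision.grab_frame("scene"); 
# lid corners predicted for angles
u=np.array([-0.058,.998,0]);v=np.array([.998,.058,0]);H=np.array([559,-213,62.])
for th in(1.6,1.8,1.9,2.0):
    print(th,proj(f,[H+s*98*v+168*(np.cos(th)*u+np.sin(th)*np.array([0,0,1])) for s in(-1,1)]).round().tolist())
b=(235,180,335,300)
save(f,"m9",b,4)
E
```

```text
t 12.05 p [ 553.1 -159.8  199.4] ty yaw 3.1 tz [ 0.     0.001 -1.   ] q [-0.46  0.08  1.84  0.    1.22 -0.51] F [ 1.3  4.4 -0.3] open 21.4 g 79.2
1.6 [[255.0, 208.0], [253.0, 255.0]]
1.8 [[244.0, 209.0], [240.0, 257.0]]
1.9 [[238.0, 211.0], [234.0, 258.0]]
2.0 [[233.0, 213.0], [229.0, 260.0]]
```

View pics/m9.png

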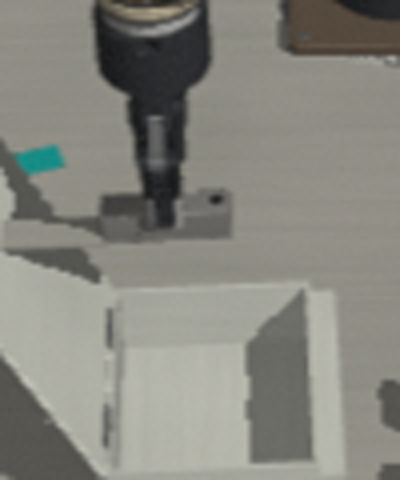

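Call:
{"method": "servo_tool", "body": {"increments": [{"dp": [-1,20,0],"rot": [0,0,0]},{"dp": [-9,40,0],"rot": [0,0,0]},{"dp": [-9,40,0],"rot": [0,0,0]},{"dp": [-9,40,0],"rot": [0,0,0]},{"dp": [-9,40,0],"rot": [0,0,0]},{"dp": [-9,40,0],"rot": [0,0,0]},{"dp": [-9,40,0],"rot": [0,0,0]},{"dp": [-9,40,0],"rot": [0,0,0]}]}}

```text
time: 12.9
tool_pos: [488.8, 140.1, 199.6]
ee_rot: [0.688, 0.726, -0.0, 0.001]
ft_force: [0.1, -0.8, -0.9]
opening: 21.5
grasp_force: 79.0
```

Call:
{"method": "servo_tool", "body": {"increments": [{"dp": [-9,40,0],"rot": [0,0,0]},{"dp": [-10,40,0],"rot": [0,0,0]},{"dp": [-10,40,0],"rot": [0,0,0]},{"dp": [-10,40,0],"rot": [0,0,0]},{"dp": [-10,40,0],"rot": [0,0,0]},{"dp": [-11,40,0],"rot": [0,0,0]},{"dp": [0,16,-40],"rot": [0,0,0]},{"dp": [0,0,-40],"rot": [0,0,0]}]}}

```text
time: 13.7
tool_pos: [430.4, 398.3, 120.6]
ee_rot: [0.687, 0.727, 0.003, 0.002]
ft_force: [0.5, 0.1, -2.1]
opening: 21.6
grasp_force: 79.1
```

Call:
{"method": "servo_tool", "body": {"increments": [{"dp": [0,0,-40],"rot": [0,0,0]},{"dp": [0,0,-40],"rot": [0,0,0]},{"dp": [0,0,-20],"rot": [0,0,0]},{"dp": [0,0,0],"rot": [0,0,0]},{"dp": [0,0,0],"rot": [0,0,0]}]}}

```text
time: 14.2
tool_pos: [429.7, 395.4, 19.8]
ee_rot: [0.688, 0.726, 0.0, 0.001]
ft_force: [-0.1, 0.3, -1.4]
opening: 21.6
grasp_force: 79.0
```

```bash
python3 - <<'E'
from h import *
tcp()
E
```

```text
t 14.2 p [429.7 395.4  19.8] ty yaw 3.1 tz [ 0.001 -0.    -1.   ] q [ 0.57  0.32  1.92 -0.    0.9   0.52] F [-0.1  0.3 -1.4] open 21.6 g 79.0
```

Call:
{"method": "servo_tool", "body": {"increments": [{"dp": [0,0,-8],"rot": [0,0,0]},{"dp": [0,0,-6],"rot": [0,0,0]},{"dp": [0,0,-2],"rot": [0,0,0]},{"dp": [0,0,0],"rot": [0,0,0]},{"dp": [0,0,0],"rot": [0,0,0]}]}}

```text
time: 14.7
tool_pos: [429.1, 395.5, 3.6]
ee_rot: [0.688, 0.726, 0.0, 0.0]
ft_force: [0.6, -0.4, -1.3]
opening: 21.5
grasp_force: 79.0
```

Call:
{"method": "servo_tool", "body": {"increments": [{"dp": [0,0,0],"rot": [0,0,0]},{"dp": [0,0,0],"rot": [0,0,0]},{"dp": [0,0,0],"rot": [0,0,0]},{"dp": [0,0,0],"rot": [0,0,0]},{"dp": [0,0,0],"rot": [0,0,0]},{"dp": [0,0,30],"rot": [0,0,0]},{"dp": [0,0,50],"rot": [0,0,0]},{"dp": [0,0,50],"rot": [0,0,0]}], "fingers": 1}}

```text
time: 15.5
tool_pos: [428.1, 394.8, 133.7]
ee_rot: [0.688, 0.726, -0.001, -0.0]
ft_force: [0.6, 1.0, 0.3]
opening: 85.3
grasp_force: 0.0
```

```bash
python3 - <<'E'
from h import *
tcp()
f=vision.grab_frame("wrist"); b=(160,0,480,400)
t=vision.grab_frame("top")
np.save("t10.npy",t,allow_pickle=True)
a=cv2.resize(f["img"],(400,300)); c=cv2.resize(t["img"][160:325,85:305],(400,300),interpolation=cv2.INTER_CUBIC)
cv2.imwrite("pics/m10.png",np.hstack([a,c])[:,:,::-1])
g=np.load("f0.npy",allow_pickle=True).item()
# pulley movement check vs first frame
for n,(x,y) in {"p1":(285,195),"p2":(285,232)}.items():
    print(n,np.abs(g["img"][y-15:y+15,x-15:x+15].astype(int)-t["img"][y-15:y+15,x-15:x+15]).mean())
E
```

```text
t 15.5 p [428.1 394.8 133.7] ty yaw 3.1 tz [-0.002 -0.002 -1.   ] q [0.57 0.16 1.87 0.   1.11 0.52] F [0.6 1.  0.3] open 85.3 g 0.0
p1 1.2159259259259259
p2 1.2137037037037037
```

View pics/m10.png

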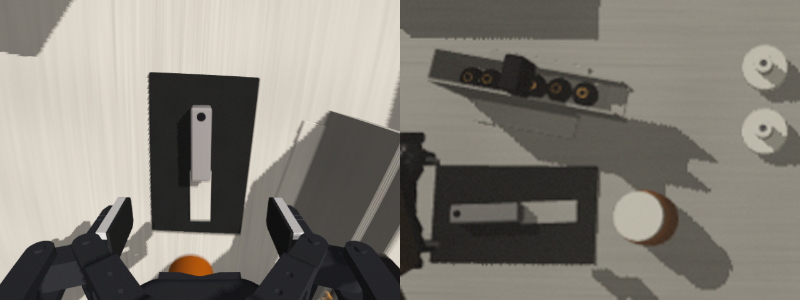

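Call:
{"method": "servo_tool", "body": {"increments": [{"dp": [0,0,35],"rot": [0,0,0.95]},{"dp": [0,0,35],"rot": [0,0,0.95]},{"dp": [20,-36,0],"rot": [0,0,0.95]},{"dp": [20,-36,0],"rot": [0,0,0.95]},{"dp": [20,-36,0],"rot": [0,0,0.95]},{"dp": [20,-36,0],"rot": [0,0,0.95]},{"dp": [20,-36,0],"rot": [0,0,0.95]},{"dp": [20,-36,0],"rot": [0,0,0.95]}]}}

```text
time: 16.4
tool_pos: [549.4, 177.9, 202.9]
ee_rot: [0.223, 0.975, 0.0, -0.0]
ft_force: [-0.9, -1.1, -0.2]
opening: 85.5
grasp_force: 0.0
```

Call:
{"method": "servo_tool", "body": {"increments": [{"dp": [20,-36,0],"rot": [0,0,0.95]},{"dp": [20,-36,0],"rot": [0,0,0.95]},{"dp": [20,-36,0],"rot": [0,0,0.95]},{"dp": [20,-36,0],"rot": [0,0,0.8]},{"dp": [0,0,-40],"rot": [0,0,0]},{"dp": [0,0,-30],"rot": [0,0,0]},{"dp": [0,0,0],"rot": [0,0,0]},{"dp": [0,0,0],"rot": [0,0,0]}]}}

```text
time: 17.2
tool_pos: [628.6, 35.5, 132.8]
ee_rot: [-0.027, 1.0, 0.0, -0.001]
ft_force: [-0.4, 0.2, 0.4]
opening: 84.9
grasp_force: 0.0
```

```bash
python3 - <<'E'
from h import *
s,R=tcp()
f=vision.grab_frame("wrist"); np.save("w11.npy",f,allow_pickle=True)
pts=[[628.8,32.1,46],[542.3,30,46]]
print(proj(f,pts))
im=f["img"]; m=((im.min(2)>195)).astype(np.uint8)
n,l,st,c=cv2.connectedComponentsWithStats(m)
for i in range(1,n):
    if st[i,4]>300: print("wrist",st[i],c[i].round())
for nm in("top","scene"):
    g=vision.grab_frame(nm); im=g["img"].astype(int); print(nm,[im[int(v),int(u)].tolist() for u,v in proj(g,[[642,40,22],[620,20,22],[600,-30,0]])])
    m=((im.min(2)>175)&(im.max(2)-im.min(2)<40)).astype(np.uint8)
    n,l,st,c=cv2.connectedComponentsWithStats(m)
    for i in range(1,n):
        if 40<st[i,4]<1500: print(nm,st[i],c[i].round(),unproj(g,c[i],22)[0].round())
E
```

```text
t 17.2 p [628.6  35.5 132.8] ty yaw 93.1 tz [-0.002  0.    -1.   ] q [-0.1   0.26  1.76  0.    1.12 -1.73] F [-0.4  0.2  0.4] open 84.9 g 0.0
[[316.33972043 239.16910618]
 [319.97207476 106.31965652]]
wrist [ 305   65   59   48 1148] [338.  85.]
wrist [309  92  31  35 330] [329. 106.]
top [[99, 84, 71], [54, 48, 41], [162, 156, 145]]
top [317 189   9  47 232] [320. 213.] [590. -53.  22.]
top [378 209   8  43 139] [381. 236.] [ 536. -198.   22.]
top [345 210  32  47 845] [358. 233.] [ 542. -143.   22.]
top [278 220  19  23 230] [286. 230.] [548.  30.  22.]
scene [[190, 190, 174], [115, 115, 105], [147, 145, 136]]
scene [280  20  49   2  68] [301.  20.] [-1419.  -167.    22.]
scene [384 230  20  17 208] [394. 237.] [354. 193.  22.]
scene [337 273  18  18 158] [348. 282.] [555.  41.  22.]
scene [337 294  20  19 178] [349. 304.] [640.  42.  22.]
```

```bash
python3 - <<'E'
from h import *
f=np.load("w11.npy",allow_pickle=True).item()
g=cv2.cvtColor(f["img"],cv2.COLOR_RGB2GRAY)
for (u,v) in proj(f,[[628.8,32.1,46],[542.3,30,46]]).astype(int):
    p=g[v-50:v+50,u-50:u+50]
    c=cv2.HoughCircles(cv2.medianBlur(p,3),cv2.HOUGH_GRADIENT,1.2,40,param1=80,param2=12,minRadius=17,maxRadius=30)
    c2=cv2.HoughCircles(p,cv2.HOUGH_GRADIENT,1,20,param1=80,param2=9,minRadius=4,maxRadius=12)
    for cc in(c,c2):
        if cc is not None:
            for q in cc[0][:3]: print(q+[u-50,v-50,0],unproj(f,[q[:2]+[u-50,v-50]],46)[0].round(1))
E
```

```text
[325.40000153 238.80000305  26.36000061] [628.2  38.3  46. ]
[316.5       241.5         7.4000001] [630.5  32.3  46. ]
[323.60000229 110.60000229  21.07999992] [544.7  32.4  46. ]
[320.5        109.5          8.19999981] [544.2  30.4  46. ]
```

Call:
{"method": "servo_tool", "body": {"increments": [{"dp": [1,-3,-30],"rot": [0,0,0]},{"dp": [0,0,-40],"rot": [0,0,0]},{"dp": [0,0,-30],"rot": [0,0,0]},{"dp": [0,0,-14],"rot": [0,0,0]},{"dp": [0,0,0],"rot": [0,0,0]}]}}

```text
time: 17.85
tool_pos: [629.1, 32.8, 18.3]
ee_rot: [-0.027, 1.0, 0.0, -0.001]
ft_force: [-0.4, 1.1, -0.2]
opening: 85.5
grasp_force: 0.0
```

Call:
{"method": "servo_tool", "body": {"increments": [{"dp": [0,0,0],"rot": [0,0,0]},{"dp": [0,0,0],"rot": [0,0,0]},{"dp": [0,0,0],"rot": [0,0,0]},{"dp": [0,0,0],"rot": [0,0,0]},{"dp": [0,0,0],"rot": [0,0,0]},{"dp": [0,0,0],"rot": [0,0,0]},{"dp": [0,0,0],"rot": [0,0,0]},{"dp": [0,0,0],"rot": [0,0,0]}], "fingers": 0, "grip_force": 50}}

```text
time: 18.65
tool_pos: [630.8, 32.4, 20.7]
ee_rot: [-0.027, 1.0, -0.0, 0.001]
ft_force: [-2.1, 0.6, 5.9]
opening: 21.1
grasp_force: 48.9
```

Call:
{"method": "servo_tool", "body": {"increments": [{"dp": [0,0,15],"rot": [0,0,0]},{"dp": [0,0,40],"rot": [0,0,0]},{"dp": [0,0,40],"rot": [0,0,0]},{"dp": [-5,-37,0],"rot": [0,0,0]},{"dp": [-5,-37,0],"rot": [0,0,0]},{"dp": [-5,-38,0],"rot": [0,0,0]},{"dp": [-5,-38,0],"rot": [0,0,0]},{"dp": [-5,-38,0],"rot": [0,0,0]}]}}

```text
time: 19.45
tool_pos: [604.2, -156.8, 114.6]
ee_rot: [-0.027, 1.0, 0.0, -0.0]
ft_force: [0.1, 0.1, -0.3]
opening: 20.9
grasp_force: 49.2
```

Call:
{"method": "servo_tool", "body": {"increments": [{"dp": [0,0,0],"rot": [0,0,0]},{"dp": [0,0,-30],"rot": [0,0,0]},{"dp": [0,0,-30],"rot": [0,0,0]},{"dp": [0,0,-15],"rot": [0,0,0]},{"dp": [0,0,0],"rot": [0,0,0]}]}}

```text
time: 19.95
tool_pos: [602.6, -153.9, 36.2]
ee_rot: [-0.027, 1.0, 0.001, -0.003]
ft_force: [0.1, 0.2, -1.7]
opening: 21.2
grasp_force: 49.2
```

```bash
python3 - <<'E'
from h import *
tcp()
E
```

```text
t 19.95 p [ 602.6 -153.9   36.2] ty yaw 93.1 tz [-0.006  0.003 -1.   ] q [-0.41  0.37  1.82  0.    0.96 -2.04] F [ 0.1  0.2 -1.7] open 21.2 g 49.2
```

Call:
{"method": "servo_tool", "body": {"increments": [{"dp": [0,0,-6],"rot": [0,0,0]},{"dp": [0,0,-5],"rot": [0,0,0]},{"dp": [0,0,0],"rot": [0,0,0]},{"dp": [0,0,0],"rot": [0,0,0]}]}}

```text
time: 20.35
tool_pos: [605.4, -155.7, 29.1]
ee_rot: [-0.027, 1.0, -0.0, 0.001]
ft_force: [-0.2, 0.2, -1.6]
opening: 20.9
grasp_force: 49.2
```

Call:
{"method": "servo_tool", "body": {"increments": [{"dp": [0,0,0],"rot": [0,0,0]},{"dp": [0,0,0],"rot": [0,0,0]},{"dp": [0,0,0],"rot": [0,0,0]},{"dp": [0,0,0],"rot": [0,0,0]},{"dp": [0,0,0],"rot": [0,0,0]},{"dp": [0,0,30],"rot": [0,0,0]},{"dp": [0,0,40],"rot": [0,0,0]},{"dp": [0,0,35],"rot": [0,0,0]}], "fingers": 0.5}}

```text
time: 21.15
tool_pos: [604.8, -155.5, 134.6]
ee_rot: [-0.027, 1.0, 0.0, -0.0]
ft_force: [-0.1, -0.3, -0.3]
opening: 42.7
grasp_force: 0.0
```

Call:
{"method": "servo_tool", "body": {"increments": [{"dp": [-10,31,0],"rot": [0,0,0]},{"dp": [-10,31,0],"rot": [0,0,0]},{"dp": [-10,31,0],"rot": [0,0,0]},{"dp": [-10,31,0],"rot": [0,0,0]},{"dp": [-10,31,0],"rot": [0,0,0]},{"dp": [-10,31,0],"rot": [0,0,0]},{"dp": [0,0,0],"rot": [0,0,0]},{"dp": [0,0,0],"rot": [0,0,0]}], "fingers": 1}}

```text
time: 21.95
tool_pos: [544.9, 30.8, 133.5]
ee_rot: [-0.027, 1.0, -0.0, 0.0]
ft_force: [-0.4, -0.1, -0.1]
opening: 85.8
grasp_force: 0.0
```

```bash
python3 - <<'E'
from h import *
s,R=tcp()
f=vision.grab_frame("wrist")
g=cv2.cvtColor(f["img"],cv2.COLOR_RGB2GRAY)
for (u,v) in proj(f,[[544,30.3,46]]).astype(int):
    print(u,v);p=g[v-50:v+50,u-50:u+50]
    c2=cv2.HoughCircles(p,cv2.HOUGH_GRADIENT,1,20,param1=80,param2=9,minRadius=4,maxRadius=12)
    for q in c2[0][:3]: print(q+[u-50,v-50,0],unproj(f,[q[:2]+[u-50,v-50]],46)[0].round(1))
t=vision.grab_frame("top"); save(t,"t12")
im=t["img"];b=np.load("t10.npy",allow_pickle=True).item()["img"]
d=(np.abs(im.astype(int)-b).max(2)>60).astype(np.uint8)
n,l,st,c=cv2.connectedComponentsWithStats(d)
for i in range(1,n):
    if st[i,4]>40: print(st[i],c[i].round(),unproj(t,c[i],27)[0].round())
E
```

```text
t 21.95 p [544.9  30.8 133.5] ty yaw 93.1 tz [ 0. -0. -1.] q [-0.13  0.08  1.96 -0.    1.09 -1.75] F [-0.4 -0.1 -0.1] open 85.8 g 0.0
320 237
[320.5       237.5         7.4000001] [544.2  30.1  46. ]
[298.5        247.5          9.10000038] [552.3  15.3  46. ]
[ 220  169   95  203 6510] [265. 246.] [506.  76.  27.]
[352 201  24   9 150] [363. 204.] [ 611. -156.   27.]
[   14   225   125   255 11230] [ 84. 352.] [253. 494.  27.]
[206 265  23  28 421] [218. 280.] [426. 186.  27.]
[  0 284  29  23 296] [ 11. 295.] [381. 681.  27.]
[216 305  34  20 223] [231. 315.] [343. 152.  27.]
[265 380  63  44 837] [292. 405.] [143.   6.  27.]
[204 387  16   6  41] [211. 390.] [174. 191.  27.]
[212 394  11  18  64] [216. 403.] [145. 179.  27.]
[ 179  399   77   81 2565] [229. 449.] [ 45. 147.  27.]
[196 401  18  11  53] [205. 407.] [135. 204.  27.]
[341 456  14  20 115] [346. 467.] [   9. -119.   27.]
[266 462  48  13 105] [290. 466.] [11.  7. 27.]
```

Call:
{"method": "servo_tool", "body": {"increments": [{"dp": [0,0,-30],"rot": [0,0,0]},{"dp": [0,0,-40],"rot": [0,0,0]},{"dp": [0,0,-30],"rot": [0,0,0]},{"dp": [0,0,-14],"rot": [0,0,0]},{"dp": [0,0,0],"rot": [0,0,0]}]}}

```text
time: 22.55
tool_pos: [543.5, 29.7, 17.1]
ee_rot: [-0.026, 1.0, 0.0, -0.002]
ft_force: [-1.0, 0.1, 0.5]
opening: 85.6
grasp_force: 0.0
```

Call:
{"method": "servo_tool", "body": {"increments": [{"dp": [0,0,0],"rot": [0,0,0]},{"dp": [0,0,0],"rot": [0,0,0]},{"dp": [0,0,0],"rot": [0,0,0]},{"dp": [0,0,0],"rot": [0,0,0]},{"dp": [0,0,0],"rot": [0,0,0]},{"dp": [0,0,0],"rot": [0,0,0]},{"dp": [0,0,0],"rot": [0,0,0]},{"dp": [0,0,0],"rot": [0,0,0]}], "fingers": 0, "grip_force": 50}}

```text
time: 23.35
tool_pos: [545.8, 30.4, 20.7]
ee_rot: [-0.027, 1.0, -0.0, 0.001]
ft_force: [-1.1, 0.4, 6.6]
opening: 21.3
grasp_force: 48.8
```

Call:
{"method": "servo_tool", "body": {"increments": [{"dp": [0,0,15],"rot": [0,0,0]},{"dp": [0,0,40],"rot": [0,0,0]},{"dp": [0,0,40],"rot": [0,0,0]},{"dp": [-7,-38,0],"rot": [0,0,0]},{"dp": [-7,-38,0],"rot": [0,0,0]},{"dp": [-8,-38,0],"rot": [0,0,0]},{"dp": [-8,-38,0],"rot": [0,0,0]},{"dp": [-8,-39,0],"rot": [0,0,0]}]}}

```text
time: 24.15
tool_pos: [506.2, -161.7, 114.8]
ee_rot: [-0.027, 1.0, -0.0, 0.0]
ft_force: [-0.2, 0.1, -1.4]
opening: 21.0
grasp_force: 49.2
```

Call:
{"method": "servo_tool", "body": {"increments": [{"dp": [0,0,0],"rot": [0,0,0]},{"dp": [0,0,-30],"rot": [0,0,0]},{"dp": [0,0,-30],"rot": [0,0,0]},{"dp": [0,0,-15],"rot": [0,0,0]},{"dp": [0,0,0],"rot": [0,0,0]}]}}

```text
time: 24.65
tool_pos: [504.9, -158.9, 36.9]
ee_rot: [-0.027, 1.0, 0.002, -0.003]
ft_force: [-1.0, 0.2, -0.3]
opening: 20.9
grasp_force: 49.2
```

Call:
{"method": "servo_tool", "body": {"increments": [{"dp": [0,0,-6],"rot": [0,0,0]},{"dp": [0,0,-5],"rot": [0,0,0]},{"dp": [0,0,0],"rot": [0,0,0]},{"dp": [0,0,0],"rot": [0,0,0]}]}}

```text
time: 25.05
tool_pos: [507.5, -160.7, 29.0]
ee_rot: [-0.027, 1.0, -0.0, 0.001]
ft_force: [0.3, -0.6, -1.2]
opening: 20.6
grasp_force: 49.2
```

Call:
{"method": "servo_tool", "body": {"increments": [{"dp": [0,0,0],"rot": [0,0,0]},{"dp": [0,0,0],"rot": [0,0,0]},{"dp": [0,0,0],"rot": [0,0,0]},{"dp": [0,0,0],"rot": [0,0,0]},{"dp": [0,0,0],"rot": [0,0,0]},{"dp": [0,0,30],"rot": [0,0,0]},{"dp": [0,0,40],"rot": [0,0,0]},{"dp": [0,0,35],"rot": [0,0,0]}], "fingers": 0.5}}

```text
time: 25.85
tool_pos: [506.8, -160.5, 134.6]
ee_rot: [-0.027, 1.0, 0.0, -0.0]
ft_force: [0.5, -0.2, 0.4]
opening: 42.7
grasp_force: 0.0
```

Call:
{"method": "servo_tool", "body": {"increments": [{"dp": [5,38,16],"rot": [0,0,-0.2]},{"dp": [5,38,16],"rot": [0,0,-0.2]},{"dp": [5,38,16],"rot": [0,0,-0.2]},{"dp": [5,38,16],"rot": [0,0,-0.2]},{"dp": [5,38,16],"rot": [0,0,-0.2]},{"dp": [7,38,16],"rot": [0,0,-0.2]},{"dp": [10,38,16],"rot": [0,0,-0.2]},{"dp": [10,38,16],"rot": [0,0,-0.2]}], "fingers": 1}}

```text
time: 26.65
tool_pos: [558.9, 145.1, 262.0]
ee_rot: [0.085, 0.996, -0.0, 0.0]
ft_force: [1.4, -0.3, -0.2]
opening: 85.3
grasp_force: 0.0
```

Call:
{"method": "servo_tool", "body": {"increments": [{"dp": [8,35,0],"rot": [0,0,-0.2]},{"dp": [8,35,0],"rot": [0,0,0]},{"dp": [8,35,0],"rot": [0,0,0]},{"dp": [4,35,0],"rot": [0,0,0]},{"dp": [2,33,0],"rot": [0,0,0]},{"dp": [0,0,0],"rot": [0,0,0]},{"dp": [0,0,0],"rot": [0,0,0]}]}}

```text
time: 27.35
tool_pos: [588.6, 316.8, 260.8]
ee_rot: [0.098, 0.995, -0.0, -0.0]
ft_force: [1.0, 0.3, -0.5]
opening: 85.4
grasp_force: 0.0
```

```bash
python3 - <<'E'
from h import *
s,R=tcp()
f=vision.grab_frame("wrist"); np.save("w13.npy",f,allow_pickle=True)
t=vision.grab_frame("top"); np.save("t13.npy",t,allow_pickle=True)
a=cv2.resize(f["img"],(480,360)); c=cv2.resize(t["img"][170:280,305:415],(310,310),interpolation=cv2.INTER_CUBIC)
o=np.zeros((360,790,3),np.uint8); o[:,:480]=a; o[:310,480:]=c
cv2.imwrite("pics/m13.png",o[:,:,::-1])
print(proj(f,[[587.6,316.8,170]])*.75)
E
```

```text
t 27.35 p [588.6 316.8 260.8] ty yaw 78.7 tz [-0.001 -0.001 -1.   ] q [ 0.34  0.24  1.54 -0.    1.36 -1.03] F [ 1.   0.3 -0.5] open 85.4 g 0.0
[[240.56310043 176.57291478]]
```

View pics/m13.png

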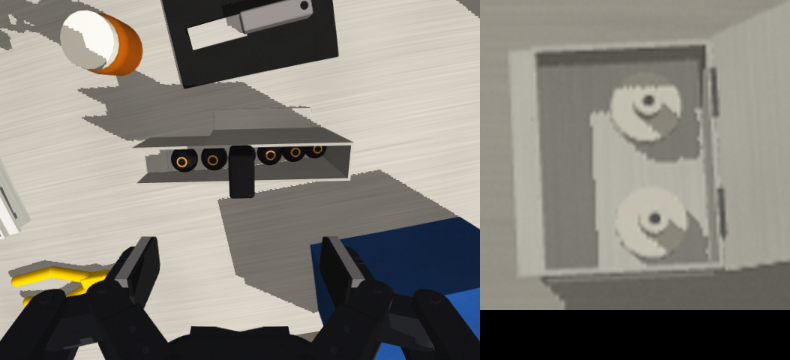

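Call:
{"method": "servo_tool", "body": {"increments": [{"dp": [0,0,-40],"rot": [0,0,0]},{"dp": [0,0,-40],"rot": [0,0,0]},{"dp": [0,0,-30],"rot": [0,0,0]},{"dp": [0,0,-15],"rot": [0,0,0]},{"dp": [0,0,-10],"rot": [0,0,0]},{"dp": [0,0,0],"rot": [0,0,0]}]}}

```text
time: 28.05
tool_pos: [588.9, 315.8, 125.9]
ee_rot: [0.099, 0.995, -0.0, -0.0]
ft_force: [-0.4, 0.7, -1.0]
opening: 85.2
grasp_force: 0.0
```

Call:
{"method": "servo_tool", "body": {"increments": [{"dp": [0,0,0],"rot": [0,0,0]},{"dp": [0,0,0],"rot": [0,0,0]},{"dp": [0,0,0],"rot": [0,0,0]},{"dp": [0,0,0],"rot": [0,0,0]},{"dp": [0,0,0],"rot": [0,0,0]},{"dp": [0,0,0],"rot": [0,0,0]},{"dp": [0,0,0],"rot": [0,0,0]},{"dp": [0,0,0],"rot": [0,0,0]}], "fingers": 0, "grip_force": 110}}

```text
time: 28.85
tool_pos: [589.9, 317.2, 127.8]
ee_rot: [0.099, 0.995, 0.001, 0.001]
ft_force: [1.2, 2.6, 5.6]
opening: 21.9
grasp_force: 108.4
```

```bash
python3 - <<'E'
from h import *
s,R=tcp(); print(R.round(3))
t=vision.grab_frame("top"); np.save("t14.npy",t,allow_pickle=True)
im=t["img"].astype(int)
# rings: orange pixels in cup
m=((im[:,:,0]-im[:,:,2]>50)&(im[:,:,0]>100)).astype(np.uint8)
n,l,st,c=cv2.connectedComponentsWithStats(m)
for i in range(1,n):
    if 90<c[i][0]<230 and 170<c[i][1]<250: print(st[i],c[i].round())
E
```

```text
t 28.85 p [589.9 317.2 127.8] ty yaw 78.7 tz [ 0.003  0.002 -1.   ] q [ 0.34  0.35  1.66  0.    1.13 -1.03] F [1.2 2.6 5.6] open 21.9 g 108.4
[[-0.98   0.197  0.003]
 [ 0.197  0.98   0.002]
 [-0.002  0.002 -1.   ]]
[159 207   1   1   1] [159. 207.]
[183 209   2   2   2] [184. 210.]
[184 209   5   5   9] [186. 211.]
```

Call:
{"method": "servo_tool", "body": {"increments": [{"dp": [0,0,5],"rot": [0,0,0]},{"dp": [0,0,10],"rot": [0,0,0]},{"dp": [0,0,15],"rot": [0,0,0]},{"dp": [0,0,15],"rot": [0,0,0]},{"dp": [0,0,10],"rot": [0,0,0]},{"dp": [0,0,5],"rot": [0,0,0]},{"dp": [0,0,0],"rot": [0,0,0]}]}}

```text
time: 29.6
tool_pos: [589.6, 316.6, 188.1]
ee_rot: [0.099, 0.995, 0.001, 0.001]
ft_force: [0.2, -0.3, -7.7]
opening: 22.3
grasp_force: 107.9
```

Call:
{"method": "servo_tool", "body": {"increments": [{"dp": [-1,-5,0],"rot": [0,0,0]},{"dp": [-1,-10,0],"rot": [0,0,0]},{"dp": [-2,-15,0],"rot": [0,0,0.1]},{"dp": [-3,-20,0],"rot": [0,0,0.1]},{"dp": [-3,-20,0],"rot": [0,0,0.1]},{"dp": [-3,-20,0],"rot": [0,0,0.15]},{"dp": [-3,-20,0],"rot": [0,0,0.15]},{"dp": [-3,-20,0],"rot": [0,0,0.15]}]}}

```text
time: 30.4
tool_pos: [569.1, 184.7, 185.5]
ee_rot: [0.046, 0.999, -0.0, -0.001]
ft_force: [0.4, 0.7, -7.7]
opening: 21.9
grasp_force: 108.0
```

Call:
{"method": "servo_tool", "body": {"increments": [{"dp": [-3,-20,0],"rot": [0,0,0.15]},{"dp": [-3,-20,0],"rot": [0,0,0.15]},{"dp": [-3,-20,0],"rot": [0,0,0.15]},{"dp": [-3,-20,0],"rot": [0,0,0.15]},{"dp": [-3,-20,0],"rot": [0,0,0.15]},{"dp": [-3,-20,0],"rot": [0,0,0.15]},{"dp": [-3,-20,0],"rot": [0,0,0.1]},{"dp": [-2,-20,0],"rot": [0,0,0.07]}]}}

```text
time: 31.2
tool_pos: [545.9, 25.0, 185.7]
ee_rot: [-0.028, 1.0, -0.0, -0.001]
ft_force: [0.5, 0.2, -8.8]
opening: 22.3
grasp_force: 108.0
```

Call:
{"method": "servo_tool", "body": {"increments": [{"dp": [-2,-18,0],"rot": [0,0,0]},{"dp": [-1,-12,0],"rot": [0,0,0]},{"dp": [-1,-6,0],"rot": [0,0,0]},{"dp": [0,-3,0],"rot": [0,0,0]},{"dp": [0,0,0],"rot": [0,0,0]},{"dp": [0,0,0],"rot": [0,0,0]}]}}

```text
time: 31.8
tool_pos: [543.0, -12.0, 186.3]
ee_rot: [-0.028, 1.0, 0.0, 0.0]
ft_force: [-0.3, 0.4, -8.2]
opening: 22.0
grasp_force: 108.0
```

```bash
cat >> h.py <<'E'
def look(tag):
    "dark/orange pixels in the tin region, and cup rings, in top and scene"
    for nm in("top","scene"):
        g=vision.grab_frame(nm); np.save(f"{nm}_{tag}.npy",g,allow_pickle=True); im=g["img"].astype(int)
        o=(im[:,:,0]-im[:,:,2]>45)&(im[:,:,0]>75)
        C=np.array([554.7,-138]);v=np.array([.998,.058]);u=np.array([-.058,.998])
        poly=proj(g,[[*(C+a*v+b*u),z] for a,b,z in((-88,-68,25),(88,-68,25),(88,68,25),(-88,68,25))]).astype(np.int32)
        M=np.zeros(im.shape[:2],np.uint8); cv2.fillConvexPoly(M,poly,1)
        dk=((im.max(2)<45)&(M>0)).astype(np.uint8)
        n,l,st,c=cv2.connectedComponentsWithStats(dk)
        print(nm,"dark tin",[(st[i,4],c[i].round().tolist()) for i in range(1,n) if st[i,4]>12])
        n,l,st,c=cv2.connectedComponentsWithStats(o.astype(np.uint8),connectivity=8)
        bx=(230,100,440,300) if nm=="top" else (240,210,380,320)
        print(nm,"orange",[(st[i,4],c[i].round().tolist()) for i in range(1,n) if bx[0]<c[i][0]<bx[2] and bx[1]<c[i][1]<bx[3]])
E
python3 - <<'E'
from h import *
s,R=tcp(); look("a")
E
```

```text
t 31.8 p [543.  -12.  186.3] ty yaw 93.2 tz [-0.     0.001 -1.   ] q [-0.21  0.02  1.93  0.    1.19 -1.84] F [-0.3  0.4 -8.2] open 22.0 g 108.0
top dark tin [(np.int32(101), [332.0, 221.0])]
top orange [(np.int32(1226), [320.0, 140.0]), (np.int32(19), [333.0, 221.0])]
scene dark tin []
scene orange []
```

Call:
{"method": "servo_tool", "body": {"increments": [{"dp": [0,3,-3],"rot": [0,0,0]},{"dp": [1,5,-8],"rot": [0,0,0]},{"dp": [1,5,-12],"rot": [0,0,0]},{"dp": [1,4,-9],"rot": [0,0,0]},{"dp": [0,2,-5],"rot": [0,0,0]},{"dp": [0,1,-2],"rot": [0,0,0]},{"dp": [0,0,0],"rot": [0,0,0]}]}}

```text
time: 32.6
tool_pos: [543.9, 8.0, 144.5]
ee_rot: [-0.028, 1.0, 0.001, -0.003]
ft_force: [0.0, 1.0, -7.9]
opening: 22.2
grasp_force: 109.3
```

Call:
{"method": "servo_tool", "body": {"increments": [{"dp": [0,-1,2],"rot": [0.125,0.007,0]},{"dp": [0,-1,2],"rot": [0.125,0.007,0]},{"dp": [0,-1,2],"rot": [0.125,0.007,0]},{"dp": [0,-1,2],"rot": [0.125,0.007,0]},{"dp": [0,-1,2],"rot": [0.125,0.007,0]},{"dp": [0,-1,2],"rot": [0.125,0.007,0]},{"dp": [0,-1,2],"rot": [0.125,0.007,0]},{"dp": [0,-1,2],"rot": [0.125,0.007,0]}]}}

```text
time: 33.4
tool_pos: [546.0, -0.8, 163.5]
ee_rot: [-0.028, 0.997, 0.07, -0.002]
ft_force: [0.6, 0.6, -7.1]
opening: 21.8
grasp_force: 109.4
```

```bash
python3 - <<'E'
from h import *
s,R=tcp(); print(np.degrees(np.arcsin(R[1,2])))
look("b")
for nm in("top","scene"):
    g=np.load(f"{nm}_b.npy",allow_pickle=True).item(); d=np.array([.058,-.998,0]); 
    th=np.arccos(-R[2,2]); p=s["tool_pos"]; sp=p+d*(118*np.cos(th)-46.8*np.sin(th))-[0,0,46.8*np.cos(th)+118*np.sin(th)]
    print("spout",sp.round(),proj(g,sp).round())
E
```

```text
t 33.4 p [546.   -0.8 163.5] ty yaw 93.2 tz [-0.008  0.14  -0.99 ] q [-0.25  0.06  1.93  0.14  1.19 -1.94] F [ 0.6  0.6 -7.1] open 21.8 g 109.4
8.05785796051502
top dark tin []
top orange [(np.int32(1227), [320.0, 140.0])]
scene dark tin []
scene orange [(np.int32(1), [311.0, 253.0])]
spout [ 552. -111.  101.] [[346. 223.]]
spout [ 552. -111.  101.] [[295. 263.]]
```

Call:
{"method": "servo_tool", "body": {"increments": [{"dp": [0,-1,2],"rot": [0.125,0.007,0]},{"dp": [0,-1,2],"rot": [0.125,0.007,0]},{"dp": [0,-1,2],"rot": [0.125,0.007,0]},{"dp": [0,0,0],"rot": [0,0,0]},{"dp": [0,0,0],"rot": [0,0,0]},{"dp": [0,0,0],"rot": [0,0,0]},{"dp": [0,0,0],"rot": [0,0,0]}]}}

```text
time: 34.2
tool_pos: [545.8, -3.4, 169.2]
ee_rot: [-0.028, 0.995, 0.096, -0.003]
ft_force: [0.3, 0.2, -8.1]
opening: 21.9
grasp_force: 109.4
```

```bash
python3 - <<'E'
from h import *
s,R=tcp(); print(np.degrees(np.arcsin(R[1,2])));look("c")
E
```

```text
t 34.2 p [545.8  -3.4 169.2] ty yaw 93.2 tz [-0.011  0.191 -0.982] q [-0.28  0.06  1.93  0.19  1.22 -1.98] F [ 0.3  0.2 -8.1] open 21.9 g 109.4
11.000543455734217
top dark tin [(np.int32(20), [329.0, 225.0])]
top orange [(np.int32(1224), [320.0, 140.0]), (np.int32(8), [326.0, 222.0]), (np.int32(1), [265.0, 225.0]), (np.int32(1), [264.0, 227.0]), (np.int32(3), [232.0, 277.0]), (np.int32(3), [232.0, 281.0])]
scene dark tin []
scene orange []
```

Call:
{"method": "servo_tool", "body": {"increments": [{"dp": [0,-1,2],"rot": [0.125,0.007,0]},{"dp": [0,0,0],"rot": [0,0,0]},{"dp": [0,0,0],"rot": [0,0,0]},{"dp": [0,0,0],"rot": [0,0,0]},{"dp": [0,0,0],"rot": [0,0,0]},{"dp": [0,0,0],"rot": [0,0,0]},{"dp": [0,0,0],"rot": [0,0,0]},{"dp": [0,0,0],"rot": [0,0,0]}]}}

```text
time: 35.1
tool_pos: [545.9, -4.5, 171.3]
ee_rot: [-0.028, 0.994, 0.105, -0.003]
ft_force: [0.2, -0.4, -7.4]
opening: 22.1
grasp_force: 109.4
```

```bash
python3 - <<'E'
from h import *
s,R=tcp(); print(np.degrees(np.arcsin(R[1,2])));look("d")
E
```

```text
t 35.1 p [545.9  -4.5 171.3] ty yaw 93.2 tz [-0.012  0.208 -0.978] q [-0.29  0.06  1.92  0.21  1.24 -2.  ] F [ 0.2 -0.4 -7.4] open 22.1 g 109.4
12.001084590647729
top dark tin [(np.int32(29), [330.0, 224.0])]
top orange [(np.int32(1223), [320.0, 140.0]), (np.int32(7), [326.0, 223.0]), (np.int32(1), [232.0, 279.0])]
scene dark tin []
scene orange []
```

Call:
{"method": "servo_tool", "body": {"increments": [{"dp": [0,-1,2],"rot": [0.125,0.007,0]},{"dp": [0,0,0],"rot": [0,0,0]},{"dp": [0,0,0],"rot": [0,0,0]},{"dp": [0,0,0],"rot": [0,0,0]},{"dp": [0,0,0],"rot": [0,0,0]},{"dp": [0,0,0],"rot": [0,0,0]},{"dp": [0,0,0],"rot": [0,0,0]},{"dp": [0,0,0],"rot": [0,0,0]}]}}

```text
time: 36.0
tool_pos: [545.9, -5.5, 173.3]
ee_rot: [-0.028, 0.993, 0.113, -0.003]
ft_force: [0.5, -0.2, -8.4]
opening: 21.7
grasp_force: 109.4
```

```bash
python3 - <<'E'
from h import *
s,R=tcp(); print(np.degrees(np.arcsin(R[1,2])));look("e")
E
```

```text
t 36.0 p [545.9  -5.5 173.3] ty yaw 93.2 tz [-0.013  0.225 -0.974] q [-0.3   0.06  1.92  0.22  1.25 -2.01] F [ 0.5 -0.2 -8.4] open 21.7 g 109.4
12.998503262073205
top dark tin [(np.int32(19), [331.0, 224.0]), (np.int32(30), [330.0, 253.0])]
top orange [(np.int32(1223), [320.0, 140.0]), (np.int32(7), [328.0, 222.0]), (np.int32(1), [248.0, 228.0]), (np.int32(3), [232.0, 279.0])]
scene dark tin []
scene orange []
```

```bash
python3 - <<'E'
from h import *
d=np.load("top_d.npy",allow_pickle=True).item();e=np.load("top_e.npy",allow_pickle=True).item()
for g in(d,e): print(g["img"].max(2)[244:264:2,318:346:2])
print(unproj(e,[[330,253]],21),unproj(e,[[329,222]],115))
s0=np.load("scene_d.npy",allow_pickle=True).item()["img"].astype(int);s1=np.load("scene_e.npy",allow_pickle=True).item()["img"].astype(int)
df=(np.abs(s0-s1).max(2)>40).astype(np.uint8); n,l,st,c=cv2.connectedComponentsWithStats(df)
print([(st[i].tolist()) for i in range(1,n) if st[i,4]>5])
t0=d["img"].astype(int);t1=e["img"].astype(int)
df=(np.abs(t0-t1).max(2)>40).astype(np.uint8); n,l,st,c=cv2.connectedComponentsWithStats(df)
print([(st[i].tolist()) for i in range(1,n) if st[i,4]>5])
E
```

```text
[[ 48  47  50  55  58  54  58  59  68 108  92  88  61  90]
 [ 52  47  42  45  54  53  56  56  82 102  90  55  87  91]
 [ 68  58  44  43  46  56  52  50  99  90  91  48  92  81]
 [ 65  63  52  43  42  48  54  80 100  89  72  78  90  87]
 [ 66  62  58  51  42  42  48  88  90  86  52  88  86 123]
 [ 66  62  56  55  55  41  49  93  85  68  74  88  80 128]
 [ 66  64  59  54  51  41  48  80  82  45  82  84 121 127]
 [ 67  59  55  55  53  43  61  72  65  65  83  71 126 125]
 [ 70  60  56  52  53  50  63  65  42  76  80 107 127 125]
 [ 67  60  56  54  51  57  61  51  61  78  74 126 127 124]]
[[ 59  49  47  47  54  58  56  55  59  57  83 105  88  70]
 [ 78  63  51  46  43  47  56  57  57  55  89  94  90  47]
 [ 76  70  69  53  45  40  52  52  56  63 104  90  86  58]
 [ 77  69  65  61  46  41  41  51  52  84  95  91  57  86]
 [ 76  68  64  59  56  48  41  43  48 105  88  84  61  89]
 [ 76  68  66  58  58  53  42  41  50  92  84  52  83  89]
 [ 74  69  65  59  56  52  45  41  58  85  78  58  84  75]
 [ 75  71  65  60  55  52  49  41  64  78  51  78  82 103]
 [ 76  70  64  58  56  54  51  57  63
[... 462 characters left out ...]
38, 226, 2, 4, 6], [208, 232, 5, 3, 6]]
[[276, 153, 28, 53, 156], [307, 154, 48, 26, 112], [361, 179, 8, 8, 29], [359, 184, 2, 6, 6], [334, 192, 33, 80, 285], [271, 204, 2, 10, 12], [299, 204, 4, 5, 7], [348, 204, 3, 6, 6], [286, 218, 8, 13, 34], [333, 221, 4, 8, 14], [332, 239, 7, 17, 28], [264, 243, 6, 4, 8], [249, 255, 17, 29, 70], [285, 273, 43, 151, 385], [375, 304, 7, 11, 13], [180, 310, 57, 125, 204], [394, 322, 2, 4, 6], [414, 332, 6, 6, 9], [469, 334, 5, 5, 6], [503, 348, 16, 71, 131], [443, 353, 3, 9, 15], [445, 363, 17, 59, 92], [514, 420, 4, 7, 8], [459, 425, 2, 19, 23], [511, 430, 4, 11, 14], [515, 442, 2, 8, 8], [458, 448, 4, 32, 39], [517, 451, 2, 5, 9], [519, 461, 6, 19, 31]]
```

Call:
{"method": "servo_tool", "body": {"increments": [{"dp": [0,-1,2],"rot": [0.125,0.007,0]},{"dp": [0,0,0],"rot": [0,0,0]},{"dp": [0,0,0],"rot": [0,0,0]},{"dp": [0,0,0],"rot": [0,0,0]},{"dp": [0,0,0],"rot": [0,0,0]},{"dp": [0,0,0],"rot": [0,0,0]},{"dp": [0,0,0],"rot": [0,0,0]},{"dp": [0,0,0],"rot": [0,0,0]}]}}

```text
time: 36.9
tool_pos: [545.9, -6.5, 175.3]
ee_rot: [-0.028, 0.992, 0.122, -0.003]
ft_force: [0.3, 0.9, -7.1]
opening: 21.7
grasp_force: 109.4
```

```bash
python3 - <<'E'
from h import *
s,R=tcp(); print(np.degrees(np.arcsin(R[1,2])));look("f")
E
```

```text
t 36.9 p [545.9  -6.5 175.3] ty yaw 93.2 tz [-0.014  0.242 -0.97 ] q [-0.31  0.06  1.92  0.24  1.26 -2.02] F [ 0.3  0.9 -7.1] open 21.7 g 109.4
14.000920711375645
top dark tin [(np.int32(21), [330.0, 221.0]), (np.int32(41), [332.0, 251.0])]
top orange [(np.int32(1222), [320.0, 140.0]), (np.int32(9), [328.0, 222.0]), (np.int32(1), [231.0, 275.0]), (np.int32(1), [232.0, 278.0]), (np.int32(1), [232.0, 281.0])]
scene dark tin []
scene orange []
```

Call:
{"method": "servo_tool", "body": {"increments": [{"dp": [0,-1,2],"rot": [0.125,0.007,0]},{"dp": [0,0,0],"rot": [0,0,0]},{"dp": [0,0,0],"rot": [0,0,0]},{"dp": [0,0,0],"rot": [0,0,0]},{"dp": [0,0,0],"rot": [0,0,0]},{"dp": [0,0,0],"rot": [0,0,0]},{"dp": [0,0,0],"rot": [0,0,0]},{"dp": [0,0,0],"rot": [0,0,0]}]}}

```text
time: 37.8
tool_pos: [545.9, -7.5, 177.3]
ee_rot: [-0.028, 0.991, 0.131, -0.004]
ft_force: [0.4, 0.2, -7.4]
opening: 21.9
grasp_force: 109.4
```

```bash
python3 - <<'E'
from h import *
s,R=tcp(); print(np.degrees(np.arcsin(R[1,2])));look("g")
E
```

```text
t 37.8 p [545.9  -7.5 177.3] ty yaw 93.2 tz [-0.015  0.259 -0.966] q [-0.32  0.07  1.92  0.26  1.27 -2.04] F [ 0.4  0.2 -7.4] open 21.9 g 109.4
14.999256502276216
top dark tin [(np.int32(19), [330.0, 220.0]), (np.int32(36), [336.0, 251.0])]
top orange [(np.int32(1207), [320.0, 139.0]), (np.int32(1), [330.0, 222.0]), (np.int32(2), [232.0, 280.0])]
scene dark tin []
scene orange []
```

```bash
cat >> h.py <<'E'
def weigh(n=6):
    E=[];F=[];M=[]
    for i in range(n):
        vision.grab_frame("wrist"); s=status.read_state(); E.append(s["effort"][1:3]);F.append(s["ft_force"][2]);M.append(s["moment"])
    E=np.array(E);M=np.array(M)
    print("eff",E.mean(0).round(3),E.std(0).round(3),"Fz",np.mean(F).round(2),np.std(F).round(2),"M",M.mean(0).round(3),M.std(0).round(3))
E
python3 - <<'E'
from h import *
weigh()
t=np.load("top_g.npy",allow_pickle=True).item(); s,R=tcp(); p=s["tool_pos"]
d=np.array([.058,-.998,0]);th=np.radians(15);f=d*np.cos(th)-[0,0,np.sin(th)];up=d*np.sin(th)+np.array([0,0,np.cos(th)])
O=p+f*10-up*127.8
for x,z in((108,81),(58,85),(25,80)): print(x,proj(t,O+f*x+up*(z+16)).round())
print(t["img"].max(2)[206:238:2,312:352:2])
E
```

```text
eff [-34.318 -31.468] [0.    0.001] Fz -7.98 0.22 M [-0.806 -0.084  0.007] [0.041 0.026 0.031]
t 38.2 p [545.9  -7.6 177.3] ty yaw 93.2 tz [-0.014  0.259 -0.966] q [-0.32  0.07  1.91  0.26  1.27 -2.04] F [-0.6 -0.2 -7.7] open 21.7 g 109.4
108 [[347. 222.]]
58 [[326. 222.]]
25 [[310. 222.]]
[[ 63  57  53  55  54  58  57  55  56  60  64  70  71  72  73  74  78  77
   80  79]
 [ 64  65  63  56  51  55  53  59  57  58  57  64  70  70  71  74  74  75
   78  79]
 [ 65  62  64  65  62  57  51  53  56  55  58  56  65  65  66  69  70  73
   74  76]
 [100  66  63  65  65  65  61  53  52  53  55  55  59  63  65  66  68  71
   72  73]
 [ 84 100  76  56  60  62  63  65  62  54  53  55  55  57  60  62  65  68
   66  70]
 [ 92  86  86 102  84  75  79  63  70  66  68  45  54  54  56  56  60  63
   64  56]
 [ 91  89  88  83  72  68  71  72  55  44  54  86  89  67  52  54  57  60
   55  85]
 [ 93  90  91  86  83  76  55  43  40  56  43  99 104 102  90  64  54  52
   68  88]
 [ 96  90  89  87  84  82  83  76  56  97  36  96 103 103 102  83  51  66
   89  88]
 [ 97  94  90  87  84  84  83  81  83  76  52  78 103 102 102  63  51  84
   88  89]
 [ 99  97  94  88  84  82  83  81  82  79  82  84  97 102  95  52  50  89
   89  88]
 [ 98  97  92  91  83  83  80  80  81  80  79  80  81  84  83  50  84  90
   89  89]
 [ 98  97  93  92  86  85  81  80  78  77  79  78  78  78  80  70  86  88
   89  88]
 [ 87  90  94  89  88  86  83  75  75  75  73  75  76  77  78  78  77  84
   88  87]
 [ 64  61  75  79  86  84  81  77  74  73  72  70  70  70  72  72  74  74
   77  93]
 [ 67  60  58  57  59  74  78  76  72  71  68  69  68  68  67  70  70  68
   66 104]]
```

Call:
{"method": "servo_tool", "body": {"increments": [{"dp": [0,-1,2],"rot": [0.125,0.007,0]},{"dp": [0,0,0],"rot": [0,0,0]},{"dp": [0,0,0],"rot": [0,0,0]},{"dp": [0,0,0],"rot": [0,0,0]},{"dp": [0,0,0],"rot": [0,0,0]},{"dp": [0,0,0],"rot": [0,0,0]},{"dp": [0,0,0],"rot": [0,0,0]},{"dp": [0,0,0],"rot": [0,0,0]}]}}

```text
time: 39.0
tool_pos: [545.9, -8.5, 179.3]
ee_rot: [-0.028, 0.99, 0.139, -0.004]
ft_force: [-0.2, -0.1, -8.1]
opening: 21.8
grasp_force: 109.4
```

```bash
python3 -c "
from h import *
weigh(4)"
```

```text
eff [-34.365 -31.448] [0.    0.001] Fz -7.26 0.47 M [-0.827 -0.086  0.001] [0.027 0.012 0.021]
```

Call:
{"method": "servo_tool", "body": {"increments": [{"dp": [0,-1,2],"rot": [0.125,0.007,0]},{"dp": [0,0,0],"rot": [0,0,0]},{"dp": [0,0,0],"rot": [0,0,0]},{"dp": [0,0,0],"rot": [0,0,0]},{"dp": [0,0,0],"rot": [0,0,0]},{"dp": [0,0,0],"rot": [0,0,0]},{"dp": [0,0,0],"rot": [0,0,0]},{"dp": [0,0,0],"rot": [0,0,0]}]}}

```text
time: 40.0
tool_pos: [545.9, -9.5, 181.3]
ee_rot: [-0.028, 0.989, 0.148, -0.004]
ft_force: [-0.3, -0.3, -8.0]
opening: 22.0
grasp_force: 109.4
```

```bash
python3 -c "
from h import *
weigh(4)"
```

```text
eff [-34.211 -31.238] [0.153 0.154] Fz -7.83 0.41 M [-0.882 -0.11   0.033] [0.023 0.018 0.035]
```

```bash
python3 -c "
from h import *
weigh(3); look('h')"
```

```text
eff [-34.067 -31.095] [0.012 0.016] Fz -7.52 0.75 M [-0.858 -0.105  0.004] [0.02  0.026 0.027]
top dark tin [(np.int32(22), [372.0, 232.0]), (np.int32(38), [342.0, 251.0])]
top orange [(np.int32(1178), [320.0, 139.0]), (np.int32(1), [277.0, 221.0]), (np.int32(1), [261.0, 222.0]), (np.int32(1), [232.0, 279.0])]
scene dark tin [(np.int32(59), [274.0, 283.0])]
scene orange []
```

Call:
{"method": "servo_tool", "body": {"increments": [{"dp": [0,-1,2],"rot": [0.125,0.007,0]},{"dp": [0,0,0],"rot": [0,0,0]},{"dp": [0,-1,2],"rot": [0.125,0.007,0]},{"dp": [0,0,0],"rot": [0,0,0]},{"dp": [0,0,0],"rot": [0,0,0]},{"dp": [0,0,0],"rot": [0,0,0]},{"dp": [0,0,0],"rot": [0,0,0]},{"dp": [0,0,0],"rot": [0,0,0]}]}}

```text
time: 41.25
tool_pos: [545.9, -11.5, 185.3]
ee_rot: [-0.028, 0.986, 0.165, -0.005]
ft_force: [-0.7, 0.2, -6.9]
opening: 22.1
grasp_force: 109.4
```

```bash
python3 -c "
from h import *
weigh(3)"
```

```text
eff [-34.214 -31.073] [0.    0.001] Fz -7.47 0.32 M [-0.95  -0.103 -0.02 ] [0.031 0.021 0.031]
```

Call:
{"method": "servo_tool", "body": {"increments": [{"dp": [0,-1,2],"rot": [0.125,0.007,0]},{"dp": [0,0,0],"rot": [0,0,0]},{"dp": [0,0,0],"rot": [0,0,0]},{"dp": [0,0,0],"rot": [0,0,0]},{"dp": [0,0,0],"rot": [0,0,0]},{"dp": [0,0,0],"rot": [0,0,0]},{"dp": [0,0,0],"rot": [0,0,0]},{"dp": [0,0,0],"rot": [0,0,0]}]}}

```text
time: 42.2
tool_pos: [545.9, -12.5, 187.3]
ee_rot: [-0.028, 0.984, 0.174, -0.005]
ft_force: [0.5, -0.1, -7.4]
opening: 22.0
grasp_force: 109.4
```

```bash
python3 -c "
from h import *
weigh(3)"
```

```text
eff [-34.285 -31.043] [0.001 0.   ] Fz -7.55 0.03 M [-0.974 -0.084  0.025] [0.022 0.035 0.04 ]
```

Call:
{"method": "servo_tool", "body": {"increments": [{"dp": [0,-1,2],"rot": [0.125,0.007,0]},{"dp": [0,0,0],"rot": [0,0,0]},{"dp": [0,0,0],"rot": [0,0,0]},{"dp": [0,0,0],"rot": [0,0,0]},{"dp": [0,0,0],"rot": [0,0,0]},{"dp": [0,0,0],"rot": [0,0,0]},{"dp": [0,0,0],"rot": [0,0,0]},{"dp": [0,0,0],"rot": [0,0,0]}]}}

```text
time: 43.15
tool_pos: [545.9, -13.5, 189.3]
ee_rot: [-0.028, 0.983, 0.182, -0.005]
ft_force: [-0.0, -0.2, -6.6]
opening: 21.8
grasp_force: 109.5
```

```bash
python3 -c "
from h import *
tcp(); weigh(4)"
```

```text
t 43.15 p [545.9 -13.5 189.3] ty yaw 93.2 tz [-0.02   0.358 -0.933] q [-0.38  0.08  1.9   0.34  1.34 -2.11] F [-0.  -0.2 -6.6] open 21.8 g 109.5
eff [-34.357 -31.01 ] [0.001 0.001] Fz -7.22 0.7 M [-1.002 -0.098 -0.003] [0.018 0.043 0.024]
```

Call:
{"method": "servo_tool", "body": {"increments": [{"dp": [0,-2,1],"rot": [0.125,0.007,0]},{"dp": [0,0,0],"rot": [0,0,0]},{"dp": [0,0,0],"rot": [0,0,0]},{"dp": [0,0,0],"rot": [0,0,0]},{"dp": [0,0,0],"rot": [0,0,0]},{"dp": [0,0,0],"rot": [0,0,0]},{"dp": [0,0,0],"rot": [0,0,0]},{"dp": [0,0,0],"rot": [0,0,0]}]}}

```text
time: 44.15
tool_pos: [545.9, -15.5, 190.3]
ee_rot: [-0.028, 0.981, 0.191, -0.005]
ft_force: [-1.1, -0.6, -7.1]
opening: 22.0
grasp_force: 109.6
```

```bash
python3 -c "
from h import *
weigh(3)"
```

```text
eff [-34.471 -30.95 ] [0.001 0.   ] Fz -7.32 0.42 M [-1.072 -0.119  0.01 ] [0.023 0.016 0.016]
```

Call:
{"method": "servo_tool", "body": {"increments": [{"dp": [0,-2,1],"rot": [0.125,0.007,0]},{"dp": [0,0,0],"rot": [0,0,0]},{"dp": [0,0,0],"rot": [0,0,0]},{"dp": [0,0,0],"rot": [0,0,0]},{"dp": [0,0,0],"rot": [0,0,0]},{"dp": [0,0,0],"rot": [0,0,0]},{"dp": [0,0,0],"rot": [0,0,0]},{"dp": [0,0,0],"rot": [0,0,0]}]}}

```text
time: 45.1
tool_pos: [545.9, -17.5, 191.3]
ee_rot: [-0.028, 0.979, 0.2, -0.006]
ft_force: [0.5, -0.5, -7.0]
opening: 22.0
grasp_force: 109.6
```

```bash
python3 -c "
from h import *
weigh(3)"
```

```text
eff [-34.587 -30.88 ] [0.001 0.   ] Fz -7.12 0.3 M [-1.06  -0.091 -0.01 ] [0.027 0.051 0.035]
```

Call:
{"method": "servo_tool", "body": {"increments": [{"dp": [0,0,0],"rot": [0,0,0]},{"dp": [0,0,0],"rot": [0,0,0]},{"dp": [0,0,0],"rot": [0,0,0]},{"dp": [0,0,0],"rot": [0,0,0]}]}}

```text
time: 45.65
tool_pos: [545.9, -17.5, 191.3]
ee_rot: [-0.028, 0.979, 0.2, -0.006]
ft_force: [0.3, -0.0, -6.7]
opening: 21.9
grasp_force: 109.6
```

```bash
python3 -c "
from h import *
weigh(2)"
```

```text
eff [-34.587 -30.881] [0. 0.] Fz -7.57 0.21 M [-1.107 -0.122 -0.02 ] [0.022 0.012 0.023]
```

Call:
{"method": "servo_tool", "body": {"increments": [{"dp": [0,-2,1],"rot": [0.125,0.007,0]},{"dp": [0,0,0],"rot": [0,0,0]},{"dp": [0,0,0],"rot": [0,0,0]},{"dp": [0,0,0],"rot": [0,0,0]},{"dp": [0,0,0],"rot": [0,0,0]},{"dp": [0,0,0],"rot": [0,0,0]},{"dp": [0,0,0],"rot": [0,0,0]},{"dp": [0,0,0],"rot": [0,0,0]}]}}

```text
time: 46.55
tool_pos: [545.9, -19.5, 192.3]
ee_rot: [-0.027, 0.978, 0.208, -0.006]
ft_force: [0.2, -0.1, -7.1]
opening: 22.1
grasp_force: 109.6
```

```bash
python3 -c "
from h import *
weigh(3); look('i')"
```

```text
eff [-34.708 -30.809] [0.001 0.   ] Fz -7.15 0.2 M [-1.156 -0.117  0.008] [0.022 0.028 0.037]
top dark tin [(np.int32(36), [365.0, 249.0])]
top orange [(np.int32(1174), [318.0, 139.0]), (np.int32(1), [283.0, 222.0]), (np.int32(1), [232.0, 278.0]), (np.int32(4), [230.0, 284.0])]
scene dark tin [(np.int32(60), [269.0, 283.0])]
scene orange []
```

Call:
{"method": "servo_tool", "body": {"increments": [{"dp": [0,-2,1],"rot": [0.125,0.007,0]},{"dp": [0,0,0],"rot": [0,0,0]},{"dp": [0,0,0],"rot": [0,0,0]},{"dp": [0,0,0],"rot": [0,0,0]},{"dp": [0,0,0],"rot": [0,0,0]},{"dp": [0,0,0],"rot": [0,0,0]},{"dp": [0,0,0],"rot": [0,0,0]},{"dp": [0,0,0],"rot": [0,0,0]}]}}

```text
time: 47.6
tool_pos: [545.9, -21.5, 193.4]
ee_rot: [-0.027, 0.976, 0.217, -0.006]
ft_force: [-1.1, -0.8, -7.1]
opening: 22.3
grasp_force: 109.6
```

```bash
python3 -c "
from h import *
weigh(2)"
```

```text
eff [-34.835 -30.737] [0.001 0.001] Fz -6.93 0.0 M [-1.189 -0.148  0.01 ] [0.026 0.032 0.002]
```

Call:
{"method": "servo_tool", "body": {"increments": [{"dp": [0,0,0],"rot": [0,0,0]},{"dp": [0,0,0],"rot": [0,0,0]},{"dp": [0,0,0],"rot": [0,0,0]}]}}

```text
time: 48.0
tool_pos: [545.9, -21.5, 193.3]
ee_rot: [-0.027, 0.976, 0.217, -0.006]
ft_force: [-0.4, 0.4, -6.7]
opening: 21.6
grasp_force: 109.9
```

```bash
python3 -c "
from h import *
weigh(2)"
```

```text
eff [-34.67  -30.599] [0.145 0.135] Fz -6.72 0.22 M [-1.136 -0.113  0.035] [0.02  0.004 0.029]
```

Call:
{"method": "servo_tool", "body": {"increments": [{"dp": [0,0,0],"rot": [0,0,0]},{"dp": [0,0,0],"rot": [0,0,0]},{"dp": [0,0,0],"rot": [0,0,0]},{"dp": [0,0,0],"rot": [0,0,0]},{"dp": [0,0,0],"rot": [0,0,0]}]}}

```text
time: 48.6
tool_pos: [546.0, -21.6, 193.4]
ee_rot: [-0.027, 0.976, 0.217, -0.006]
ft_force: [-0.1, -0.9, -7.7]
opening: 21.8
grasp_force: 110.0
```

```bash
python3 -c "
from h import *
weigh(2); look('j')"
```

```text
eff [-34.536 -30.462] [0.001 0.001] Fz -6.87 0.18 M [-1.165 -0.1    0.04 ] [0.01  0.002 0.015]
top dark tin [(np.int32(32), [369.0, 250.0])]
top orange [(np.int32(1198), [319.0, 139.0]), (np.int32(1), [298.0, 219.0]), (np.int32(1), [232.0, 280.0])]
scene dark tin [(np.int32(59), [270.0, 283.0]), (np.int32(65), [307.0, 287.0])]
scene orange []
```

Call:
{"method": "servo_tool", "body": {"increments": [{"dp": [0,-2,1],"rot": [0.125,0.007,0]},{"dp": [0,0,0],"rot": [0,0,0]},{"dp": [0,0,0],"rot": [0,0,0]},{"dp": [0,0,0],"rot": [0,0,0]},{"dp": [0,-2,1],"rot": [0.125,0.007,0]},{"dp": [0,0,0],"rot": [0,0,0]},{"dp": [0,0,0],"rot": [0,0,0]},{"dp": [0,0,0],"rot": [0,0,0]}]}}

```text
time: 49.6
tool_pos: [545.9, -25.6, 195.3]
ee_rot: [-0.027, 0.972, 0.234, -0.007]
ft_force: [-0.0, -0.0, -6.1]
opening: 21.8
grasp_force: 109.9
```

```bash
python3 -c "
from h import *
weigh(2); tcp()"
```

```text
eff [-34.785 -30.316] [0.001 0.002] Fz -6.8 0.39 M [-1.222 -0.081 -0.02 ] [0.023 0.001 0.001]
t 49.7 p [545.9 -25.5 195.3] ty yaw 93.2 tz [-0.025  0.454 -0.891] q [-0.44  0.1   1.88  0.42  1.41 -2.18] F [ 0.5 -1.1 -6.4] open 22.0 g 109.9
```

Call:
{"method": "servo_tool", "body": {"increments": [{"dp": [0,-2,1],"rot": [0.125,0.007,0]},{"dp": [0,0,0],"rot": [0,0,0]},{"dp": [0,0,0],"rot": [0,0,0]},{"dp": [0,0,0],"rot": [0,0,0]},{"dp": [0,0,0],"rot": [0,0,0]},{"dp": [0,0,0],"rot": [0,0,0]},{"dp": [0,0,0],"rot": [0,0,0]},{"dp": [0,0,0],"rot": [0,0,0]}]}}

```text
time: 50.5
tool_pos: [545.9, -27.5, 196.3]
ee_rot: [-0.027, 0.97, 0.242, -0.007]
ft_force: [0.3, -0.2, -6.3]
opening: 22.0
grasp_force: 109.9
```

```bash
python3 -c "
from h import *
weigh(2)"
```

```text
eff [-34.952 -30.23 ] [0. 0.] Fz -6.09 0.62 M [-1.266 -0.079 -0.027] [0.043 0.022 0.006]
```

Call:
{"method": "servo_tool", "body": {"increments": [{"dp": [0,-2,1],"rot": [0.125,0.007,0]},{"dp": [0,0,0],"rot": [0,0,0]},{"dp": [0,0,0],"rot": [0,0,0]},{"dp": [0,0,0],"rot": [0,0,0]},{"dp": [0,0,0],"rot": [0,0,0]},{"dp": [0,0,0],"rot": [0,0,0]},{"dp": [0,0,0],"rot": [0,0,0]},{"dp": [0,0,0],"rot": [0,0,0]}]}}

```text
time: 51.4
tool_pos: [546.0, -29.5, 197.3]
ee_rot: [-0.027, 0.968, 0.251, -0.007]
ft_force: [-1.2, -0.1, -6.2]
opening: 22.2
grasp_force: 109.9
```

Call:
{"method": "servo_tool", "body": {"increments": [{"dp": [0,0,0],"rot": [0,0,0]},{"dp": [0,0,0],"rot": [0,0,0]},{"dp": [0,0,0],"rot": [0,0,0]},{"dp": [0,0,0],"rot": [0,0,0]},{"dp": [0,0,0],"rot": [0,0,0]}]}}

```text
time: 51.9
tool_pos: [545.9, -29.6, 197.3]
ee_rot: [-0.027, 0.968, 0.251, -0.007]
ft_force: [0.2, -0.1, -6.4]
opening: 21.8
grasp_force: 109.9
```

```bash
python3 -c "
from h import *
weigh(2)"
```

```text
eff [-35.102 -30.15 ] [0.001 0.   ] Fz -7.22 0.16 M [-1.299 -0.12  -0.026] [0.001 0.011 0.004]
```

Call:
{"method": "servo_tool", "body": {"increments": [{"dp": [0,-2,1],"rot": [0.125,0.007,0]},{"dp": [0,0,0],"rot": [0,0,0]},{"dp": [0,0,0],"rot": [0,0,0]},{"dp": [0,0,0],"rot": [0,0,0]},{"dp": [0,0,0],"rot": [0,0,0]},{"dp": [0,0,0],"rot": [0,0,0]},{"dp": [0,0,0],"rot": [0,0,0]},{"dp": [0,0,0],"rot": [0,0,0]}]}}

```text
time: 52.8
tool_pos: [545.9, -31.5, 198.3]
ee_rot: [-0.027, 0.965, 0.259, -0.007]
ft_force: [0.6, 0.3, -5.3]
opening: 22.2
grasp_force: 109.9
```

Call:
{"method": "servo_tool", "body": {"increments": [{"dp": [0,0,0],"rot": [0,0,0]},{"dp": [0,0,0],"rot": [0,0,0]},{"dp": [0,0,0],"rot": [0,0,0]},{"dp": [0,0,0],"rot": [0,0,0]},{"dp": [0,0,0],"rot": [0,0,0]}]}}

```text
time: 53.3
tool_pos: [545.9, -31.6, 198.3]
ee_rot: [-0.027, 0.965, 0.259, -0.007]
ft_force: [-0.7, -0.2, -7.1]
opening: 22.3
grasp_force: 109.9
```

```bash
python3 -c "
from h import *
weigh(2)"
```

```text
eff [-35.257 -30.067] [0. 0.] Fz -6.6 0.21 M [-1.269 -0.082  0.032] [0.015 0.02  0.034]
```

Call:
{"method": "servo_tool", "body": {"increments": [{"dp": [0,-2,1],"rot": [0.125,0.007,0]},{"dp": [0,0,0],"rot": [0,0,0]},{"dp": [0,0,0],"rot": [0,0,0]},{"dp": [0,0,0],"rot": [0,0,0]},{"dp": [0,0,0],"rot": [0,0,0]},{"dp": [0,0,0],"rot": [0,0,0]},{"dp": [0,0,0],"rot": [0,0,0]},{"dp": [0,0,0],"rot": [0,0,0]}]}}

```text
time: 54.2
tool_pos: [546.0, -33.5, 199.5]
ee_rot: [-0.027, 0.963, 0.268, -0.007]
ft_force: [0.0, -0.7, -6.6]
opening: 22.1
grasp_force: 110.7
```

Call:
{"method": "servo_tool", "body": {"increments": [{"dp": [0,0,0],"rot": [0,0,0]},{"dp": [0,0,0],"rot": [0,0,0]},{"dp": [0,0,0],"rot": [0,0,0]},{"dp": [0,0,0],"rot": [0,0,0]},{"dp": [0,0,0],"rot": [0,0,0]}]}}

```text
time: 54.7
tool_pos: [545.9, -33.6, 199.3]
ee_rot: [-0.027, 0.963, 0.268, -0.007]
ft_force: [-0.3, -0.4, -6.0]
opening: 21.8
grasp_force: 110.7
```

```bash
python3 -c "
from h import *
weigh(2)"
```

```text
eff [-35.131 -29.73 ] [0.    0.001] Fz -6.01 0.71 M [-1.279 -0.082  0.014] [0.002 0.013 0.007]
```

Call:
{"method": "servo_tool", "body": {"increments": [{"dp": [0,2,-1],"rot": [-0.125,-0.007,0]},{"dp": [0,3,-2],"rot": [-0.25,-0.014,0]},{"dp": [0,3,-2],"rot": [-0.25,-0.014,0]},{"dp": [0,2,-1],"rot": [-0.125,-0.007,0]},{"dp": [0,0,0],"rot": [0,0,0]},{"dp": [0,0,0],"rot": [0,0,0]}]}}

```text
time: 55.4
tool_pos: [545.9, -23.1, 193.4]
ee_rot: [-0.028, 0.976, 0.217, -0.006]
ft_force: [-0.3, -0.2, -6.6]
opening: 22.0
grasp_force: 110.8
```

```bash
python3 -c "
from h import *
tcp(); weigh(6); look('k')"
```

```text
t 55.4 p [545.9 -23.1 193.4] ty yaw 93.3 tz [-0.024  0.423 -0.906] q [-0.42  0.1   1.88  0.39  1.39 -2.16] F [-0.3 -0.2 -6.6] open 22.0 g 110.8
eff [-34.352 -30.167] [0.027 0.013] Fz -6.18 0.44 M [-1.077e+00 -1.240e-01 -1.000e-03] [0.03  0.025 0.032]
top dark tin [(np.int32(36), [371.0, 250.0])]
top orange [(np.int32(1202), [319.0, 139.0]), (np.int32(2), [232.0, 280.0])]
scene dark tin [(np.int32(61), [270.0, 283.0]), (np.int32(45), [292.0, 285.0]), (np.int32(67), [307.0, 287.0])]
scene orange []
```

Call:
{"method": "servo_tool", "body": {"increments": [{"dp": [0,2,0],"rot": [-0.2,-0.012,0]},{"dp": [0,4,0],"rot": [-0.4,-0.023,0]},{"dp": [0,5,0],"rot": [-0.4,-0.023,0]},{"dp": [0,5,0],"rot": [-0.4,-0.023,0]},{"dp": [0,5,0],"rot": [-0.4,-0.023,0]},{"dp": [0,5,0],"rot": [-0.4,-0.023,0]},{"dp": [0,5,0],"rot": [-0.4,-0.023,0]},{"dp": [0,5,0],"rot": [-0.3,-0.017,0]}]}}

```text
time: 56.6
tool_pos: [545.3, 13.9, 193.5]
ee_rot: [-0.028, 0.999, 0.016, -0.001]
ft_force: [-0.3, -0.9, -6.8]
opening: 22.0
grasp_force: 110.5
```

Call:
{"method": "servo_tool", "body": {"increments": [{"dp": [0,5,0],"rot": [-0.225,-0.01,0]},{"dp": [0,4,0],"rot": [0,0,0]},{"dp": [0,0,0],"rot": [0,0,0]},{"dp": [0,0,0],"rot": [0,0,0]}]}}

```text
time: 57.0
tool_pos: [545.8, 21.5, 193.2]
ee_rot: [-0.028, 1.0, 0.0, -0.0]
ft_force: [0.6, -0.2, -5.2]
opening: 22.0
grasp_force: 110.5
```

```bash
python3 - <<'E'
from h import *
s,R=tcp()
# cup tilt: fit spout/back top edges in scene image? dump cup line by the top edge of near wall
g=vision.grab_frame("scene"); np.save("scene_l.npy",g,allow_pickle=True)
p=s["tool_pos"]; d=np.array([.058,-.998,0]); v=np.array([.998,.058,0])
best=None
gray=cv2.GaussianBlur(cv2.cvtColor(g["img"],cv2.COLOR_RGB2GRAY),(3,3),0).astype(float)
gx=cv2.Sobel(gray,cv2.CV_64F,1,0);gy=cv2.Sobel(gray,cv2.CV_64F,0,1);mag=np.hypot(gx,gy)
for th in np.radians(np.arange(-8,8.1,.5)):
    f=d*np.cos(th)-np.array([0,0,np.sin(th)]);up=d*np.sin(th)+np.array([0,0,np.cos(th)])
    r=[]
    for dz in range(-4,5):
        O=p+f*10-up*(127.8+dz)
        pts=[O+f*x+up*122+v*20 for x in np.linspace(-125,100,60)]+[O+f*108+up*z+v*20 for z in np.linspace(85,118,12)]
        q=proj(g,pts); r.append((cv2.remap(mag.astype(np.float32),q[:,0].astype(np.float32),q[:,1].astype(np.float32),1).mean(),dz))
    print(round(np.degrees(th),1),max(r)[0].round(1),max(r)[1],end=" | ")
E
```

```text
t 57.0 p [545.8  21.5 193.2] ty yaw 93.2 tz [-0.     0.001 -1.   ] q [-0.15  0.02  1.91  0.    1.21 -1.77] F [ 0.6 -0.2 -5.2] open 22.0 g 110.5
-8.0 57.1 -4 | -7.5 58.7 -4 | -7.0 60.3 -4 | -6.5 61.5 -4 | -6.0 62.6 -3 | -5.5 63.5 -3 | -5.0 64.4 -4 | -4.5 67.2 -4 | -4.0 70.0 -4 | -3.5 71.9 -4 | -3.0 72.5 -4 | -2.5 72.7 -4 | -2.0 73.1 -4 | -1.5 73.6 -4 | -1.0 74.5 -4 | -0.5 74.2 -4 | 0.0 73.3 -4 | 0.5 72.2 -4 | 1.0 70.4 -4 | 1.5 68.3 -4 | 2.0 66.5 -4 | 2.5 65.1 -4 | 3.0 63.1 -4 | 3.5 61.5 -4 | 4.0 60.0 -4 | 4.5 58.6 -4 | 5.0 57.0 -4 | 5.5 55.6 -4 | 6.0 54.2 -4 | 6.5 52.9 -4 | 7.0 51.5 -4 | 7.5 50.6 -4 | 8.0 49.7 -4 |
```

Call:
{"method": "servo_tool", "body": {"increments": [{"dp": [1,5,0],"rot": [0,0,0]},{"dp": [1,10,0],"rot": [0,0,-0.1]},{"dp": [2,15,0],"rot": [0,0,-0.12]},{"dp": [3,20,0],"rot": [0,0,-0.15]},{"dp": [3,20,0],"rot": [0,0,-0.15]},{"dp": [3,20,0],"rot": [0,0,-0.15]},{"dp": [3,20,0],"rot": [0,0,-0.15]},{"dp": [3,20,0],"rot": [0,0,-0.15]}]}}

```text
time: 57.85
tool_pos: [565.0, 152.2, 193.2]
ee_rot: [0.04, 0.999, 0.0, -0.0]
ft_force: [0.3, 0.1, -5.5]
opening: 21.9
grasp_force: 110.5
```

Call:
{"method": "servo_tool", "body": {"increments": [{"dp": [3,20,0],"rot": [0,0,-0.15]},{"dp": [3,20,0],"rot": [0,0,-0.15]},{"dp": [3,20,0],"rot": [0,0,-0.15]},{"dp": [3,20,0],"rot": [0,0,-0.15]},{"dp": [3,20,0],"rot": [0,0,-0.15]},{"dp": [3,20,0],"rot": [0,0,-0.1]},{"dp": [3,20,0],"rot": [0,0,0]},{"dp": [2,14,0],"rot": [0,0,0]}]}}

```text
time: 58.65
tool_pos: [588.0, 306.9, 193.0]
ee_rot: [0.099, 0.995, 0.0, -0.0]
ft_force: [0.2, 0.8, -6.4]
opening: 21.8
grasp_force: 110.5
```

Call:
{"method": "servo_tool", "body": {"increments": [{"dp": [1,8,0],"rot": [0,0,0]},{"dp": [1,4,0],"rot": [0,0,0]},{"dp": [0,0,-5],"rot": [0,0,0]},{"dp": [0,0,-10],"rot": [0,0,0]},{"dp": [0,0,-14],"rot": [0,0,0]},{"dp": [0,0,-14],"rot": [0,0,0]},{"dp": [0,0,-8],"rot": [0,0,0]},{"dp": [0,0,-4],"rot": [0,0,0]}]}}

```text
time: 59.45
tool_pos: [588.8, 316.8, 135.8]
ee_rot: [0.099, 0.995, -0.001, -0.002]
ft_force: [-0.8, -0.3, -6.7]
opening: 22.5
grasp_force: 110.5
```

Call:
{"method": "servo_tool", "body": {"increments": [{"dp": [0,0,-3],"rot": [0,0,0]},{"dp": [0,0,0],"rot": [0,0,0]},{"dp": [0,0,0],"rot": [0,0,0]}]}}

```text
time: 59.75
tool_pos: [590.4, 317.6, 136.1]
ee_rot: [0.099, 0.995, 0.0, 0.001]
ft_force: [-1.0, -0.3, -6.6]
opening: 21.7
grasp_force: 110.5
```

```bash
python3 -c "
from h import *
tcp(); weigh(3)"
```

```text
t 59.75 p [590.4 317.6 136.1] ty yaw 78.7 tz [ 0.001  0.    -1.   ] q [ 0.34  0.34  1.65 -0.    1.15 -1.03] F [-1.  -0.3 -6.6] open 21.7 g 110.5
eff [-45.126 -30.818] [0.09  0.079] Fz -6.27 0.46 M [-0.215  0.017 -0.026] [0.01  0.036 0.016]
```

Call:
{"method": "servo_tool", "body": {"increments": [{"dp": [0,0,-3],"rot": [0,0,0]},{"dp": [0,0,-2],"rot": [0,0,0]},{"dp": [0,0,0],"rot": [0,0,0]},{"dp": [0,0,0],"rot": [0,0,0]}]}}

```text
time: 60.3
tool_pos: [590.2, 317.4, 131.1]
ee_rot: [0.099, 0.995, 0.0, 0.0]
ft_force: [-1.9, -1.6, -2.4]
opening: 22.4
grasp_force: 111.0
```

Call:
{"method": "servo_tool", "body": {"increments": [{"dp": [0,0,-2],"rot": [0,0,0]},{"dp": [0,0,0],"rot": [0,0,0]},{"dp": [0,0,0],"rot": [0,0,0]}]}}

```text
time: 60.6
tool_pos: [590.5, 317.1, 131.0]
ee_rot: [0.099, 0.995, -0.0, 0.001]
ft_force: [-3.9, -3.2, 3.9]
opening: 22.3
grasp_force: 112.0
```

Call:
{"method": "servo_tool", "body": {"increments": [{"dp": [0,0,-1],"rot": [0,0,0]},{"dp": [0,0,0],"rot": [0,0,0]},{"dp": [0,0,0],"rot": [0,0,0]}]}}

```text
time: 60.9
tool_pos: [590.7, 317.0, 130.9]
ee_rot: [0.098, 0.995, -0.0, 0.001]
ft_force: [-5.5, -5.2, 7.9]
opening: 21.7
grasp_force: 112.4
```

```bash
python3 -c "
from h import *
tcp(); weigh(2)"
```

```text
t 60.9 p [590.7 317.  130.9] ty yaw 78.7 tz [ 0.002 -0.001 -1.   ] q [ 0.34  0.35  1.65 -0.    1.14 -1.03] F [-5.5 -5.2  7.9] open 21.7 g 112.4
eff [-36.931 -27.114] [0.001 0.001] Fz 7.59 0.17 M [-0.635  0.883  0.142] [0.021 0.01  0.02 ]
```

Call:
{"method": "servo_tool", "body": {"increments": [{"dp": [0,0,0],"rot": [0,0,0]},{"dp": [0,0,0],"rot": [0,0,0]},{"dp": [0,0,0],"rot": [0,0,0]},{"dp": [0,0,0],"rot": [0,0,0]},{"dp": [0,0,0],"rot": [0,0,0]},{"dp": [0,0,0],"rot": [0,0,0]},{"dp": [0,0,0],"rot": [0,0,0]},{"dp": [0,0,0],"rot": [0,0,0]}], "fingers": 1}}

```text
time: 61.8
tool_pos: [589.9, 317.5, 127.3]
ee_rot: [0.099, 0.995, -0.0, 0.0]
ft_force: [-0.2, 0.0, 0.8]
opening: 85.4
grasp_force: 0.0
```

Call:
{"method": "servo_tool", "body": {"increments": [{"dp": [0,0,10],"rot": [0,0,0]},{"dp": [0,0,30],"rot": [0,0,0]},{"dp": [0,0,40],"rot": [0,0,0]},{"dp": [0,0,40],"rot": [0,0,0]},{"dp": [0,0,0],"rot": [0,0,0]},{"dp": [0,0,0],"rot": [0,0,0]}]}}

```text
time: 62.4
tool_pos: [590.8, 317.8, 250.1]
ee_rot: [0.099, 0.995, 0.001, 0.002]
ft_force: [-0.1, -0.1, 0.3]
opening: 85.6
grasp_force: 0.0
```

```bash
python3 - <<'E'
from h import *
tcp(); look("m")
f=vision.grab_frame("wrist"); im=f["img"].astype(int); o=((im[:,:,0]-im[:,:,2]>60)&(im[:,:,0]>110)).astype(np.uint8)
n,l,st,c=cv2.connectedComponentsWithStats(o)
print([(st[i,4],c[i].round().tolist()) for i in range(1,n) if 3<st[i,4]<200])
t=np.load("top_m.npy",allow_pickle=True).item();b=np.load("f0.npy",allow_pickle=True).item()
# cup template shift vs start (handle+walls are partly under the arm), jar, crimper, blade vs t10
k=np.load("t10.npy",allow_pickle=True).item()
for nm,ref,(x0,y0,x1,y1) in(("jar",b,(200,262,240,296)),("crimper",b,(265,120,362,158)),("blade/pad",k,(100,248,198,308)),("cup",b,(100,183,212,228))):
    T=ref["img"][y0:y1,x0:x1]; S=t["img"][y0-12:y1+12,x0-12:x1+12]
    r=cv2.matchTemplate(S,T,cv2.TM_CCOEFF_NORMED); _,m,_,loc=cv2.minMaxLoc(r); print(nm,round(m,3),loc[0]-12,loc[1]-12)
E
```

```text
t 62.4 p [590.8 317.8 250.1] ty yaw 78.7 tz [ 0.004  0.001 -1.   ] q [ 0.34  0.25  1.55 -0.    1.33 -1.03] F [-0.1 -0.1  0.3] open 85.6 g 0.0
top dark tin []
top orange [(np.int32(1207), [320.0, 140.0]), (np.int32(2), [231.0, 282.0])]
scene dark tin [(np.int32(60), [270.0, 283.0]), (np.int32(44), [292.0, 285.0]), (np.int32(67), [307.0, 287.0])]
scene orange []
[(np.int32(40), [422.0, 199.0]), (np.int32(37), [390.0, 201.0]), (np.int32(63), [356.0, 204.0]), (np.int32(121), [29.0, 409.0])]
jar 0.882 0 0
crimper 0.999 0 0
blade/pad 0.833 0 0
cup 0.626 6 3
```

Call:
{"method": "servo_tool", "body": {"increments": [{"dp": [-2,-45,10],"rot": [0,0,0]},{"dp": [-2,-45,10],"rot": [0,0,0]},{"dp": [-2,-45,0],"rot": [0,0,0]},{"dp": [-2,-45,0],"rot": [0,0,0]},{"dp": [-2,-45,0],"rot": [0,0,0]},{"dp": [-2,-45,0],"rot": [0,0,0]},{"dp": [-2,-45,0],"rot": [0,0,0]},{"dp": [-2,-45,0],"rot": [0,0,0]}], "fingers": 0, "grip_force": 50}}

```text
time: 63.35
tool_pos: [572.7, -44.1, 265.3]
ee_rot: [0.099, 0.995, 0.0, -0.002]
ft_force: [0.2, -0.1, -0.5]
opening: 0.2
grasp_force: 0.0
```

Call:
{"method": "servo_tool", "body": {"increments": [{"dp": [-2,-45,0],"rot": [0,0,0]},{"dp": [-2,-45,0],"rot": [0,0,0]},{"dp": [-1,-45,0],"rot": [0,0,0]},{"dp": [-1,-45,0],"rot": [0,0,0]},{"dp": [-1,-45,0],"rot": [0,0,0]},{"dp": [-1,-45,0],"rot": [0,0,0]},{"dp": [0,-21,0],"rot": [0,0,0]},{"dp": [0,0,0],"rot": [0,0,0]}]}}

```text
time: 64.15
tool_pos: [564.8, -335.8, 264.9]
ee_rot: [0.101, 0.995, 0.001, -0.001]
ft_force: [0.0, 0.0, 0.1]
opening: -0.1
grasp_force: 0.0
```

```bash
python3 - <<'E'
from h import *
tcp()
g=vision.grab_frame("scene"); look("n")
E
```

```text
t 64.15 p [ 564.8 -335.8  264.9] ty yaw 78.5 tz [-0.003  0.002 -1.   ] q [-0.69  0.22  1.57 -0.    1.36 -2.06] F [0.  0.  0.1] open -0.1 g 0.0
top dark tin []
top orange [(np.int32(1224), [320.0, 140.0]), (np.int32(1), [232.0, 279.0])]
scene dark tin [(np.int32(60), [270.0, 283.0]), (np.int32(46), [292.0, 285.0]), (np.int32(67), [307.0, 287.0])]
scene orange []
```

Call:
{"method": "servo_tool", "body": {"increments": [{"dp": [0,0,-40],"rot": [0,0,0]},{"dp": [0,0,-40],"rot": [0,0,0]},{"dp": [0,0,0],"rot": [0,0,0]},{"dp": [-1,20,0],"rot": [0,0,0]},{"dp": [-1,20,0],"rot": [0,0,0]},{"dp": [-1,20,0],"rot": [0,0,0]},{"dp": [0,0,0],"rot": [0,0,0]}]}}

```text
time: 65.0
tool_pos: [565.0, -274.2, 197.0]
ee_rot: [0.097, 0.995, -0.005, 0.004]
ft_force: [-6.0, -3.6, 13.0]
opening: -0.1
grasp_force: 8.0
```

Call:
{"method": "servo_tool", "body": {"increments": [{"dp": [-1,22,1],"rot": [0,0,0]},{"dp": [-1,22,1],"rot": [0,0,0]},{"dp": [-2,25,1],"rot": [0,0,0]},{"dp": [-2,26,0],"rot": [0,0,0]},{"dp": [-1,18,-10],"rot": [0,0,0]},{"dp": [-1,19,-10],"rot": [0,0,0]},{"dp": [-1,15,-14],"rot": [0,0,0]},{"dp": [-1,14,-16],"rot": [0,0,0]}]}}

```text
time: 65.8
tool_pos: [554.6, -110.6, 143.6]
ee_rot: [0.098, 0.995, -0.001, 0.004]
ft_force: [1.4, 0.6, 0.4]
opening: -0.0
grasp_force: 0.4
```

Call:
{"method": "servo_tool", "body": {"increments": [{"dp": [-1,11,-18],"rot": [0,0,0]},{"dp": [0,9,-19],"rot": [0,0,0]},{"dp": [0,4,-13],"rot": [0,0,0]},{"dp": [0,2,-10],"rot": [0,0,0]},{"dp": [0,0,0],"rot": [0,0,0]}]}}

```text
time: 66.3
tool_pos: [551.2, -85.8, 79.3]
ee_rot: [0.098, 0.995, 0.0, -0.001]
ft_force: [0.9, -0.6, 0.3]
opening: -0.2
grasp_force: 0.0
```

```bash
python3 - <<'E'
from h import *
tcp()
E
```

```text
t 66.3 p [551.2 -85.8  79.3] ty yaw 78.7 tz [-0.002  0.001 -1.   ] q [-0.34  0.18  1.96 -0.    1.   -1.71] F [ 0.9 -0.6  0.3] open -0.2 g 0.0
```

```bash
python3 - <<'E'
from h import *
a=np.load("scene_n.npy",allow_pickle=True).item(); b=np.load("scene_l.npy",allow_pickle=True).item()
look("o"); g=np.load("scene_o.npy",allow_pickle=True).item(); t=np.load("top_o.npy",allow_pickle=True).item()
u=np.array([-0.058,.998,0]);v=np.array([.998,.058,0]);H=np.array([559,-213,62.])
def edge(f,th):
    gray=cv2.cvtColor(f["img"],cv2.COLOR_RGB2GRAY); m=cv2.magnitude(cv2.Sobel(gray,cv2.CV_32F,1,0),cv2.Sobel(gray,cv2.CV_32F,0,1))
    e=lambda s,r:H+s*98*v+r*(np.cos(th)*u+np.sin(th)*np.array([0,0,1]))
    pts=[e(s,168) for s in np.linspace(-1,1,40)]+[e(s,r) for s in(-1,1) for r in np.linspace(60,168,30)]
    q=proj(f,pts).astype(np.float32); return float(cv2.remap(m,q[:,0],q[:,1],1).mean())
for th in np.arange(0,2.25,.1):
    print(round(th,1),"before",round(edge(b,th)),"now",round(edge(g,th)),"top",round(edge(t,th)))
for nm,f in(("b",b),("o",g)): print(nm,f["img"].max(2)[205:265:6,222:262:4])
E
```

```text
top dark tin []
top orange [(np.int32(1222), [320.0, 140.0]), (np.int32(1), [232.0, 279.0])]
scene dark tin []
scene orange []
0.0 before 64 now 76 top 51
0.1 before 80 now 110 top 54
0.2 before 62 now 124 top 56
0.3 before 64 now 64 top 62
0.4 before 81 now 52 top 68
0.5 before 59 now 55 top 61
0.6 before 53 now 52 top 55
0.7 before 35 now 76 top 34
0.8 before 44 now 50 top 31
0.9 before 49 now 45 top 39
1.0 before 41 now 82 top 32
1.1 before 58 now 35 top 31
1.2 before 49 now 21 top 26
1.3 before 59 now 21 top 14
1.4 before 55 now 30 top 10
1.5 before 39 now 27 top 8
1.6 before 24 now 11 top 7
1.7 before 39 now 17 top 14
1.8 before 24 now 52 top 11
1.9 before 29 now 38 top 10
2.0 before 234 now 27 top 10
2.1 before 32 now 29 top 11
2.2 before 26 now 33 top 10
b [[143 132  86  84  85  82  81 141 138 141]
 [ 84  84  85  85  84  84  83 141 142 140]
 [ 78  80  84 172  91  82  84 130 144 144]
 [ 82  83  77 168 170 112  83  93 142 141]
 [147 146  84 170 166 166 136  85  84  83]
 [147 146 144 171 168 165 167 151  86  84]
 [144 143 141 173 170 166 166 168 166  85]
 [ 88 142 144 172 173 169 166 166 167 167]
 [ 86  83 156 172 173 171 168 167 164 165]
 [ 86  87 172 171 174 173 171 170 165 168]]
o [[ 86  86  83 141 141 140 139 141 139 143]
 [ 85  86  85  86 142 140 141 140 142 140]
 [ 98  79  85  86  85 141 139 141 144 144]
 [125  86  81  83  81 130 143 144 142 141]
 [ 89  88  88  88  88 119 145 144 142 141]
 [ 88  86  88  86  85  91 143 143 144 144]
 [ 86  86  86  87  87  85  94 144 142 144]
 [ 96  84  83  84  82  83  81  83  81 142]
 [140 143 123  83  85  85  83  86  84  84]
 [143 143 141 141 142  90  85  85  84  84]]
```

Call:
{"method": "servo_tool", "body": {"increments": [{"dp": [0,1,-8],"rot": [0,0,0]},{"dp": [0,1,-8],"rot": [0,0,0]},{"dp": [0,0,-4],"rot": [0,0,0]},{"dp": [0,0,0],"rot": [0,0,0]},{"dp": [0,0,0],"rot": [0,0,0]}]}}

```text
time: 66.9
tool_pos: [551.7, -84.6, 60.0]
ee_rot: [0.099, 0.995, 0.0, -0.0]
ft_force: [-0.1, -0.1, 0.0]
opening: -0.3
grasp_force: 0.0
```

Call:
{"method": "servo_tool", "body": {"increments": [{"dp": [0,0,-2],"rot": [0,0,0]},{"dp": [0,0,0],"rot": [0,0,0]},{"dp": [0,0,0],"rot": [0,0,0]}]}}

```text
time: 67.2
tool_pos: [551.9, -84.6, 58.4]
ee_rot: [0.099, 0.995, -0.0, 0.0]
ft_force: [0.1, -0.2, -0.5]
opening: 0.1
grasp_force: 0.0
```

```bash
python3 -c "
from h import *
tcp()"
```

```text
t 67.2 p [551.9 -84.6  58.4] ty yaw 78.7 tz [ 0. -0. -1.] q [-0.33  0.21  1.97 -0.    0.95 -1.71] F [ 0.1 -0.2 -0.5] open 0.1 g 0.0
```

Call:
{"method": "servo_tool", "body": {"increments": [{"dp": [0,0,-2],"rot": [0,0,0]},{"dp": [0,0,0],"rot": [0,0,0]}]}}

```text
time: 67.4
tool_pos: [551.9, -84.5, 56.2]
ee_rot: [0.099, 0.995, -0.0, 0.0]
ft_force: [-0.8, 0.0, -0.3]
opening: -0.0
grasp_force: 0.1
```

Call:
{"method": "servo_tool", "body": {"increments": [{"dp": [0,0,-2],"rot": [0,0,0]},{"dp": [0,0,0],"rot": [0,0,0]}]}}

```text
time: 67.6
tool_pos: [551.8, -84.5, 54.0]
ee_rot: [0.099, 0.995, 0.0, 0.0]
ft_force: [0.7, 0.2, 0.3]
opening: 0.0
grasp_force: 0.0
```

Call:
{"method": "servo_tool", "body": {"increments": [{"dp": [0,0,-2],"rot": [0,0,0]},{"dp": [0,0,0],"rot": [0,0,0]}]}}

```text
time: 67.8
tool_pos: [551.8, -84.5, 52.0]
ee_rot: [0.099, 0.995, -0.0, -0.0]
ft_force: [0.2, 0.0, 0.6]
opening: -0.2
grasp_force: 0.0
```

```bash
python3 -c "
from h import *
tcp()"
```

```text
t 67.8 p [551.8 -84.5  52. ] ty yaw 78.7 tz [-0. -0. -1.] q [-0.33  0.22  1.98 -0.    0.94 -1.71] F [0.2 0.  0.6] open -0.2 g 0.0
```

```bash
cat >> h.py <<'E'
def lid(f):
    u=np.array([-0.058,.998,0]);v=np.array([.998,.058,0]);H=np.array([559,-213,64.])
    gray=cv2.cvtColor(f["img"],cv2.COLOR_RGB2GRAY); m=cv2.magnitude(cv2.Sobel(gray,cv2.CV_32F,1,0),cv2.Sobel(gray,cv2.CV_32F,0,1))
    r=[]
    for th in np.arange(-.02,.5,.02):
        e=lambda s,q:H+s*98*v+q*(np.cos(th)*u+np.sin(th)*np.array([0,0,1]))
        q=proj(f,[e(s,168) for s in np.linspace(-1,1,40)]+[e(s,x) for s in(-1,1) for x in np.linspace(60,168,30)]).astype(np.float32)
        r.append((round(float(cv2.remap(m,q[:,0],q[:,1],1).mean())),round(th,2)))
    print(sorted(r)[::-1][:5])
E
python3 -c "
from h import *
lid(vision.grab_frame('scene')); lid(np.load('f0.npy',allow_pickle=True).item()); lid(np.load('scene_o.npy',allow_pickle=True).item())"
```

```text
[(93, np.float64(0.02)), (92, np.float64(0.0)), (90, np.float64(0.04)), (89, np.float64(-0.02)), (83, np.float64(0.44))]
[(139, np.float64(0.04)), (138, np.float64(0.06)), (138, np.float64(0.02)), (135, np.float64(0.08)), (135, np.float64(0.0))]
[(124, np.float64(0.2)), (123, np.float64(0.18)), (113, np.float64(0.06)), (112, np.float64(0.14)), (112, np.float64(0.12))]
```

Call:
{"method": "servo_tool", "body": {"increments": [{"dp": [0,0,-2],"rot": [0,0,0]},{"dp": [0,0,0],"rot": [0,0,0]}]}}

```text
time: 68.05
tool_pos: [551.8, -84.5, 50.1]
ee_rot: [0.099, 0.995, -0.0, 0.0]
ft_force: [0.8, 0.1, -0.2]
opening: 0.1
grasp_force: 0.0
```

Call:
{"method": "servo_tool", "body": {"increments": [{"dp": [0,0,-2],"rot": [0,0,0]},{"dp": [0,0,0],"rot": [0,0,0]}]}}

```text
time: 68.25
tool_pos: [551.9, -84.6, 48.1]
ee_rot: [0.099, 0.995, -0.0, 0.0]
ft_force: [0.3, 1.0, -0.2]
opening: 0.2
grasp_force: 0.0
```

```bash
python3 -c "
from h import *
lid(vision.grab_frame('scene'))"
```

```text
[(97, np.float64(0.0)), (95, np.float64(-0.02)), (90, np.float64(0.02)), (85, np.float64(0.42)), (79, np.float64(0.04))]
```

Call:
{"method": "servo_tool", "body": {"increments": [{"dp": [0,0,-2],"rot": [0,0,0]},{"dp": [0,0,0],"rot": [0,0,0]}]}}

```text
time: 68.5
tool_pos: [552.0, -84.6, 47.9]
ee_rot: [0.099, 0.995, 0.0, -0.001]
ft_force: [-4.2, 2.1, 8.5]
opening: -0.0
grasp_force: 4.4
```

Call:
{"method": "servo_tool", "body": {"increments": [{"dp": [0,0,-1],"rot": [0,0,0]},{"dp": [0,0,0],"rot": [0,0,0]}]}}

```text
time: 68.7
tool_pos: [552.0, -84.6, 47.9]
ee_rot: [0.099, 0.995, -0.0, -0.001]
ft_force: [-5.7, 1.5, 13.2]
opening: -0.1
grasp_force: 6.6
```

Call:
{"method": "servo_tool", "body": {"increments": [{"dp": [0,0,-1],"rot": [0,0,0]},{"dp": [0,0,0],"rot": [0,0,0]}]}}

```text
time: 68.9
tool_pos: [552.1, -84.6, 47.8]
ee_rot: [0.098, 0.995, -0.0, -0.001]
ft_force: [-8.3, 2.6, 18.2]
opening: 0.1
grasp_force: 8.9
```

```bash
python3 -c "
from h import *
tcp(); lid(vision.grab_frame('scene'))"
```

```text
t 68.9 p [552.1 -84.6  47.8] ty yaw 78.7 tz [-0.002  0.    -1.   ] q [-0.33  0.23  1.98 -0.    0.94 -1.71] F [-8.3  2.6 18.2] open 0.1 g 8.9
[(100, np.float64(0.0)), (96, np.float64(-0.02)), (91, np.float64(0.02)), (84, np.float64(0.42)), (81, np.float64(0.4))]
```

Call:
{"method": "servo_tool", "body": {"increments": [{"dp": [0,0,20],"rot": [0,0,0]},{"dp": [0,0,40],"rot": [0,0,0]},{"dp": [0,0,40],"rot": [0,0,0]},{"dp": [0,-40,20],"rot": [0,0,0]},{"dp": [0,-45,10],"rot": [0,0,0]},{"dp": [0,-45,0],"rot": [0,0,0]},{"dp": [0,-45,0],"rot": [0,0,0]},{"dp": [0,-45,0],"rot": [0,0,0]}]}}

```text
time: 69.75
tool_pos: [551.7, -306.3, 174.4]
ee_rot: [0.099, 0.995, -0.0, 0.0]
ft_force: [0.4, 0.4, 0.2]
opening: -0.4
grasp_force: 0.0
```

Call:
{"method": "servo_tool", "body": {"increments": [{"dp": [0,-45,0],"rot": [0,0,0]},{"dp": [0,-45,0],"rot": [0,0,0]},{"dp": [-10,-45,0],"rot": [0,0,0]},{"dp": [-10,-45,0],"rot": [0,0,0]},{"dp": [-10,-45,0],"rot": [0,0,0]},{"dp": [0,0,0],"rot": [0,0,0]},{"dp": [0,0,0],"rot": [0,0,0]}]}}

```text
time: 70.45
tool_pos: [521.1, -530.3, 173.4]
ee_rot: [0.1, 0.995, 0.001, -0.0]
ft_force: [-0.1, -0.4, -0.0]
opening: -0.2
grasp_force: 0.0
```

```bash
python3 - <<'E'
from h import *
tcp(); t=vision.grab_frame("top"); s=vision.grab_frame("scene"); lid(s)
b=np.load("f0.npy",allow_pickle=True).item(); k=np.load("t10.npy",allow_pickle=True).item()
for nm,ref,(x0,y0,x1,y1) in(("jar",b,(200,262,240,296)),("crimper",b,(265,120,362,158)),("blade/pad",k,(100,248,198,308)),("cup",b,(100,183,212,228)),("lid",b,(312,180,395,272))):
    T=ref["img"][y0:y1,x0:x1]; S=t["img"][y0-12:y1+12,x0-12:x1+12]
    r=cv2.matchTemplate(S,T,cv2.TM_CCOEFF_NORMED); _,m,_,loc=cv2.minMaxLoc(r); print(nm,round(m,3),loc[0]-12,loc[1]-12)
im=t["img"].astype(int); o=((im[:,:,0]-im[:,:,2]>25)&(im[:,:,0]>80)).astype(np.uint8)
n,l,st,c=cv2.connectedComponentsWithStats(o); print([(st[i,4],c[i].round().tolist()) for i in range(1,n) if 95<c[i][0]<215 and 180<c[i][1]<235])
d=(np.abs(t["img"].astype(int)-b["img"]).max(2)>50).astype(np.uint8); n,l,st,c=cv2.connectedComponentsWithStats(d)
print([st[i].tolist() for i in range(1,n) if st[i,4]>30 and c[i][1]<320])
E
```

```text
t 70.45 p [ 521.1 -530.3  173.4] ty yaw 78.5 tz [-0.     0.001 -1.   ] q [-0.93  0.46  1.42  0.    1.26 -2.3 ] F [-0.1 -0.4 -0. ] open -0.2 g 0.0
[(109, np.float64(0.0)), (101, np.float64(0.02)), (97, np.float64(-0.02)), (75, np.float64(0.04)), (54, np.float64(0.06))]
jar 0.994 0 0
crimper 0.999 0 0
blade/pad 0.981 0 0
cup 0.93 2 2
lid 0.999 0 0
[(np.int32(1), [136.0, 206.0])]
[[101, 187, 58, 16, 115], [284, 194, 23, 22, 234], [162, 198, 47, 9, 70], [159, 202, 35, 16, 252], [116, 206, 30, 8, 62], [542, 214, 9, 6, 33], [175, 218, 30, 7, 45], [283, 229, 23, 22, 228], [152, 270, 31, 13, 348], [113, 272, 36, 10, 326], [431, 285, 34, 18, 191]]
```

```bash
python3 -c "
from rig import manip
print(manip.close_job())"
```

```text
the job is handed in; nothing more can be done
None
```

The job is handed in, and my last camera checks showed it done as asked: lid shut on both pulleys and exactly three knobs, cup standing with the other three, grey blade flat on the pad, crimper and jar unmoved (no verdict came back).

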